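Refit the guide rod of a lead-screw slide

TASK

The front guide rod of this small lead-screw slide was taken out to change its bush: fit it again. Take the rod out of its rest by the middle and start it, nose first, through the brass-rimmed bush below the spring plunger; once it is well in, let go, take it further back by the knurled head and push it fully home, so that the head's shoulder sits against the front support, the plunger has dropped into the rod's groove and the hand is off. Feel your way, let nothing bind and push gently, with no more than about 15 N, so that the new bush is not scored; leave the other parts on the bench as they are.

Things in the scene. Friction and masses are not known exactly. Their poses are not given: they have to be found in the camera images.
- rod_mid (a point): Middle of the steel guide rod, on its axis, at its centre of mass: 65 mm from the shoulder, 85 mm from the nose tip. x axis: along the rod towards the nose. The rod is 190 mm long: a shank 12 mm thick and 150 mm long, then a knurled aluminium head 18 mm thick and 40 mm long. Mass about 0.16 kg. A ring groove lies 7.5 to 16.5 mm in front of the shoulder.
- rod_nose (a point): Tip of the rod's nose, on its axis, x axis as for rod_mid. The last 8 mm of the nose taper from 12 to 7 mm diameter.
- rod_shoulder (a point): The shoulder where head and shank meet, on the rod's axis; 150 mm behind the nose tip.
- rod_head (a point): The place to hold on the rod's knurled head, on its axis, 21 mm behind the shoulder; x axis as for rod_mid. Let go of partway in, the rod's head droops by up to 6 mm, since the fit has 1 mm of play.
- rest: Fixed grey rest, 128x34 mm, in which the rod lies level at the start, rod_mid above its centre, axis 36 mm above the bench, x along the rod. Two rubber V's (11 mm thick, tops 43 mm high) carry the rod 47 mm to either side of the centre; between them the fingers have room down to 6 mm above the bench. Origin at the centre of its underside.
- bore_mouth (a point): Centre of the brass-rimmed mouth of the empty bore, in the front face of the slide's front support (aluminium block); on this face the shoulder seats. x axis: level, the way the rod goes in; y to the left of that, z up. The bore is 13 mm wide and passes the front support (24 mm), a gap, the carriage (46 mm), a gap, and the rear support (128 to 152 mm deep).
- slide: The lead-screw slide, fixed to the bench; origin under the middle of its base plate, x the way the rod goes in. Levelling feet hold the base plate 0 to 8 mm above the bench; the bore's axis is 50 mm above the plate's underside. Front support 96 mm wide (18 mm right of the bore, 78 mm left), its top 16 mm above the bore's axis; over the bore a black plunger knob stands up to 36 mm above the axis. Nothing else stands out of the front face.
- plunger (a joint): Spring plunger in the front support, 12 mm behind the bore's mouth, pointing down into the bore (m). 0: down. The rod's shank lifts it 1 to 2.5 mm; it then presses on the rod with 6 to 8 N and brakes it by a few N all the way in, and drops below 0.9 mm into the groove when the rod is home.
- carriage (a joint): Position of the carriage along the slide (m), held by the lead screw: its bore begins 26 mm + this value behind the bore's mouth.
- oil_bottle: Small yellow oil bottle with a black cap, 28 mm in diameter, 78 mm tall, standing; to be left alone. Origin at the centre of its underside.
- spare_motor: Spare stepper motor, 40x35x50 mm, standing with its shaft up; to be left alone. Origin at the centre of its underside.
- belt_pulley: White belt pulley, 24 mm in diameter, 18 mm high, standing; to be left alone. Origin at the centre of its underside.
- bearing: Ball bearing, 26 mm in diameter, 8 mm high, lying flat; to be left alone. Origin at the centre of its underside.

How it is judged:
By the outcome, as a careful person would: the job done as asked, in the order asked, and still so for the second after the job is handed in, with the robot touching nothing.
It also fails if it takes over 72 s, if anything falls off the work surface, if the arm or the gripper's body presses on something with over 40 N, if the wrist force passes 120 N, or if a joint passes its speed limit or range.

ROBOT

A 7-joint arm with a two-finger parallel gripper is mounted at the origin on a cart in front of the work surface, level with it; the furniture and walls round the work are solid. World frame = base frame: x ahead of the robot, y to its left, z up, the work surface at z = 0. Lengths are in m, angles in rad, forces in N, time in s.
With the tool pointing down it reaches from about 0.425 to 0.875 m from the base axis. Payload 4.7 kg.
Tool frame: the origin (TCP) lies midway between the tips of the shut fingers; the grasp point (between the pads) lies 19 mm behind it; x points along the fingers, y is the direction in which the jaws open and shut, and the axes are right-handed (so a half turn about x gives the same grasp; the last joint's range is limited). The gripper opens to 87 mm and grips with 3 to 60 N. Pads are 19 mm wide; open, the fingers measure 117 mm over their backs; the gripper's body (75 mm by 190 mm) begins 51 mm behind the grasp point.
Start: joints at [1.22, 0.321, -0.07, 1.45, 0.023, 1.371, -0.057], TCP at [0.232, -0.607, 0.223] pointing down, gripper open.
Joint ranges: [-2.86, 2.86], [-0.3, 2.09], [-1.38, 1.24], [0.06, 2.45], [-1.56, 4.7], [0.09, 2.05], [-2.69, 2.69]. Speed limits (rad/s): [2.57, 2.57, 3.14, 3.14, 3.14, 3.14, 3.14].

INTERFACE

Orientations are given as a rotation vector (axis times angle).
In Python, from bench import ctrl gives the robot as it stands. The module is installed in compiled form; this text tells all that it offers.
- The arm moves only by the tool servo_tool, never from a script. Its arguments are lists of equal length, an entry for each row: "dp": the shift along the tool's x, y, z in units of 25 mm (1.0 is 25 mm), a list of three; "yaw": the turn about the tool's x in units of 6 degrees (1.0 is 6 degrees). A call has exactly 5 rows; each row shifts and turns the commanded pose from where the row before left it, along the tool's axes as they then stand; what a row does not reach is not made up. A row lasts 1/10 s, in which the tool goes at most 50 mm and 8.59 degrees, less where a joint would pass 70% of its speed; a pose out of reach is approached as far as the arm can. A call is refused whole if a number of a shift passes 1 or a number of a turn 1, either way. A call with a gripper value outside its range is refused whole. "fingers" is the opening, from 0 (shut) to 1 (fully open), set as the call begins (left out, the last holds). The fingers move at their own pace and stop on an object; "grip_force" is the grip in N (left out, the last holds). Time passes only in rows, so rows that do not move let the fingers close, or fill a call up. It gives the time, the measured TCP pose, the force and the opening at its end, in the units of the state.
- ctrl.get_state(): the state, without advancing time (a new reading comes with each control period).
- ctrl.get_image(name): name is "scene" or "top" or "wrist"; returns (picture, depth): 400x640x3 uint8, red, green, blue; 400x640 float32, m along the optical axis (not along the pixel's ray), 0 where there is no reading.
- ctrl.camera_info(name): a dict with "fx", "fy", "cx", "cy" (pixels), "extrinsics" (4x4, takes a point from world to camera coordinates); the wrist camera has in their place "hand_eye" (4x4, takes a point from camera to tool coordinates, whose origin is the TCP and whose axes are the tool frame's). Camera axes: x right, y down, z forward; pixel columns grow to the right and rows downward; lengths in m; the calibration is good to about 2 mm. A picture is of the moment at which its call begins: read the wrist's pose just before it. camera_info takes no time and is no camera call.
- ctrl.close_job(): hands the job in, once; it reports no verdict.
Trained networks look in the newest picture that a camera, given by its name, has taken for a name from the list of things; names that differ only in an ending like _2 or _b are one class to them, and where a whole thing is asked for, a point or a joint stands for the part that bears it (a point fixed in the world has none). Each returns a list of dicts, best first, with "score" (0 to 1); they miss things now and then, are a little off and sometimes report something else, mostly with a low value. They report only what shows in the picture. A call takes as long as a camera call.
- ctrl.search_frame(camera, label): "extent" ([left, top, right, bottom] in pixels, round what is visible of it).
- ctrl.cut_out(camera, label): "region" (400x640 bool, what is visible of it) and "extent" ([left, top, right, bottom] in pixels, round what is visible of it).
The state is a dict: "time": time; "joint_positions": joint angles; "qd": joint speeds; "joint_torque": joint torques, N m; "position": TCP position; "tool_rot": TCP orientation; "ft_force": force on the tool from outside, world axes, zero at the start; "torque": the same for the moment, N m; "grip_width": opening from 0.0 (shut) to 1.0 (fully open).
Only numpy, scipy, OpenCV 4.12 (cv2) and the standard library are available. Lean on these libraries where they do the work, as an engineer would, in place of code of your own. Each camera call takes 0.05 s, during which the arm holds its last target.

## Working session

There is one attempt and no reset: what is moved stays moved. The work goes in short steps, Python scripts to look and compute and a tool call to move; the robot and the scene stay as the last step left them, time stands still between calls to the robot, and variables do not carry over. Pictures are saved under pics/ and viewed, and the job is handed in when it is done.

Besides the shell and the picture viewer there is one more tool, called after ">>>" by a JSON object that holds its "api" and its "payload". servo_tool: Moves the arm, as the interface text tells. Its arguments: {"type":"object","properties":{"dp":{"type":"array","items":{"type":"array","items":{"type":"number"}}},"yaw":{"type":"array","items":{"type":"number"}},"fingers":{"type":"number"},"grip_force":{"type":"number"}},"required":["dp","yaw"]}

```bash
mkdir -p pics; cat > h.py <<'E'
import numpy as np,cv2
from bench import ctrl
from scipy.spatial.transform import Rotation as R
def snap(n,f):
    s=ctrl.get_state(); im,d=ctrl.get_image(n); cv2.imwrite('pics/'+f,im[:,:,::-1]); np.savez('pics/'+f[:-4]+'.npz',im=im,d=d,p=s['position'],r=s['tool_rot']); return im,d
def c2w(n,s=None):
    c=ctrl.camera_info(n)
    if n=='wrist':
        s=s or ctrl.get_state(); T=np.eye(4);T[:3,:3]=R.from_rotvec(s['tool_rot']).as_matrix();T[:3,3]=s['position']; return T@np.array(c['hand_eye'])
    return np.linalg.inv(np.array(c['extrinsics']))
def cloud(n,d,T=None):
    c=ctrl.camera_info(n); T=c2w(n) if T is None else T
    v,u=np.mgrid[:d.shape[0],:d.shape[1]]
    P=np.stack([(u-c['cx'])/c['fx']*d,(v-c['cy'])/c['fy']*d,d],-1)@T[:3,:3].T+T[:3,3]; P[d<=0]=np.nan; return P
E
python3 - <<'E'
from h import *
np.set_printoptions(precision=4,suppress=True)
s=ctrl.get_state(); print(s)
for n in('scene','top','wrist'):
    snap(n,n+'0.png'); c=ctrl.camera_info(n); print(n,c)
E
```

```text
{'time': 0.0, 'joint_positions': array([ 1.2201,  0.3218, -0.0701,  1.4517,  0.0226,  1.3708, -0.0569]), 'qd': array([ 0.0017,  0.0003, -0.0007,  0.0004, -0.0008,  0.0013,  0.0007]), 'joint_torque': array([ -0.0003, -49.1295,  -0.4044, -31.253 ,  -0.064 ,   0.0439,
         0.0002]), 'position': array([ 0.2316, -0.6067,  0.2215]), 'tool_rot': array([ 2.0227,  0.3751, -2.0236]), 'ft_force': array([-0.1255, -0.3387,  0.433 ]), 'torque': array([ 0.0059, -0.0361,  0.0044]), 'grip_width': 1.0010179650648883}
scene {'fx': 437.61625217607315, 'fy': 437.61625217607315, 'cx': 321.2885925110819, 'cy': 197.73430135354124, 'extrinsics': array([[-0.5463, -0.8375,  0.0088,  0.0488],
       [-0.5696,  0.3639, -0.737 ,  0.4885],
       [ 0.614 , -0.4076, -0.6759,  0.4113],
       [ 0.    ,  0.    ,  0.    ,  1.    ]])}
top {'fx': 409.1903095528595, 'fy': 409.1903095528595, 'cx': 317.51296764199793, 'cy': 200.46771962972767, 'extrinsics': array([[ 0.009 , -1.    ,  0.003 , -0.3038],
       [-0.9815, -0.0094, -0.1912,  0.5737],
       [ 0.1913, -0.0012, -0.9815,  0.923 ],
       [ 0.    ,  0.    ,  0.    ,  1.    ]])}
wrist {'fx': 308.20975827741364, 'fy': 308.20975827741364, 'cx': 318.29280453127575, 'cy': 202.90721308053168, 'hand_eye': array([[ 0.0011, -0.2967,  0.955 , -0.1627],
       [ 1.    , -0.0002, -0.0012,  0.0007],
       [ 0.0005,  0.955 ,  0.2967, -0.0823],
       [ 0.    ,  0.    ,  0.    ,  1.    ]])}
```

View pics/scene0.png

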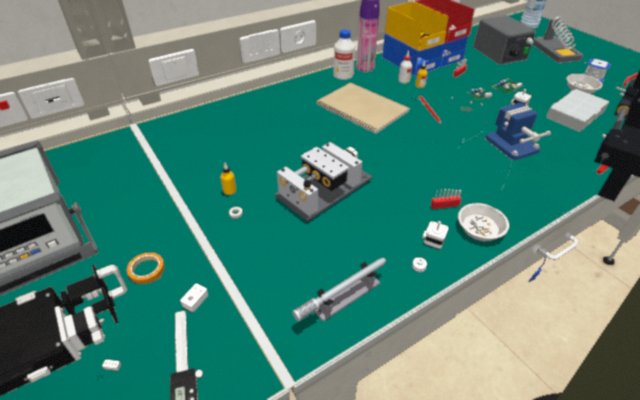

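View pics/top0.png

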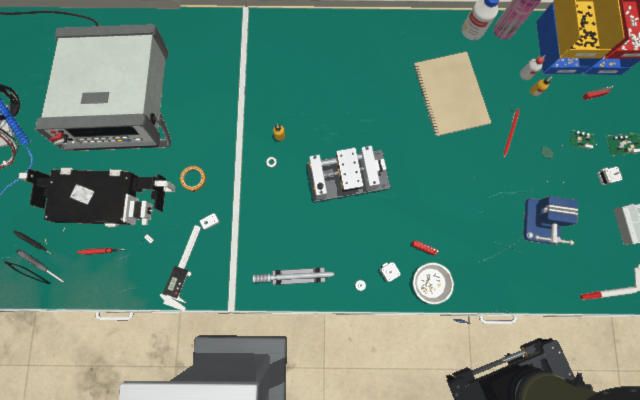

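View pics/wrist0.png

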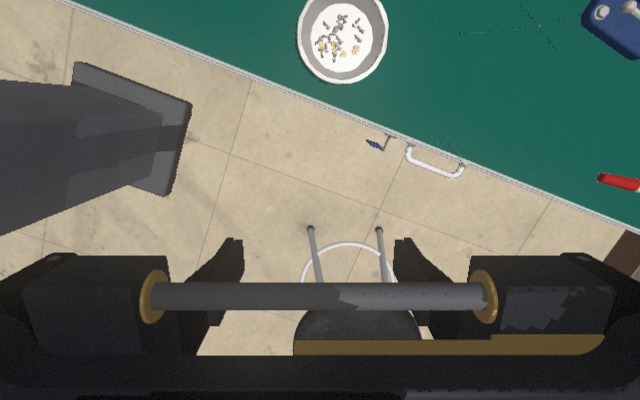

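```bash
python3 - <<'E'
from h import *
np.set_printoptions(precision=4,suppress=True)
for n in('scene','top'):
    z=np.load(f'pics/{n}0.npz'); P=cloud(n,z['d'])
    for l in('rod_mid','rod_nose','rod_head','rest','bore_mouth','slide','plunger','carriage','oil_bottle','spare_motor'):
        r=ctrl.cut_out(n,l)[:2]
        for k in r[:1]:
            Q=P[k['region']]; Q=Q[~np.isnan(Q[:,0])]
            print(n,l,round(k['score'],2),k['extent'],Q.mean(0) if len(Q) else 0, Q.min(0) if len(Q) else 0,Q.max(0) if len(Q) else 0)
im=np.load('pics/top0.npz')['im']; 
a=cv2.resize(im[135:210,295:400],None,fx=7,fy=7,interpolation=2); cv2.imwrite('pics/t0a.png',a[:,:,::-1])
im=np.load('pics/scene0.npz')['im']
a=cv2.resize(im[130:230,265:385],None,fx=6,fy=6,interpolation=2); cv2.imwrite('pics/s0a.png',a[:,:,::-1])
print(ctrl.get_state()['time'])
E
```

```text
scene rod_mid 0.76 [290.1, 258.6, 383.5, 320.8] [ 0.3944 -0.2231  0.0405] [ 0.3819 -0.3357  0.0003] [ 0.4278 -0.1472  0.0476]
scene rod_nose 0.89 [295.3, 257.2, 383.8, 322.8] [ 0.3944 -0.2264  0.0403] [ 0.3819 -0.342   0.0002] [ 0.4218 -0.1472  0.0476]
scene rod_head 0.98 [293.6, 256.6, 384.1, 323.0] [ 0.396 -0.228  0.038] [ 0.3819 -0.3371 -0.0013] [ 0.4319 -0.1472  0.0476]
scene rest 0.89 [318.6, 263.0, 378.6, 320.6] [ 0.3923 -0.2494  0.0122] [ 0.3767 -0.317   0.0001] [ 0.417  -0.1824  0.0427]
scene bore_mouth 0.78 [280.1, 141.1, 367.3, 220.3] [ 0.6339 -0.3552  0.0505] [ 0.5813 -0.5094 -0.0001] [ 0.7932 -0.2689  0.089 ]
scene slide 0.61 [274.2, 145.2, 372.7, 221.2] [ 0.6319 -0.3541  0.0505] [ 0.5813 -0.516  -0.0001] [ 0.7765 -0.2685  0.089 ]
scene plunger 0.63 [305.2, 179.5, 308.9, 188.2] [ 0.6046 -0.3017  0.0839] [ 0.598  -0.3091  0.0727] [ 0.6212 -0.295   0.089 ]
scene carriage 0.83 [301.5, 145.6, 349.3, 191.2] [ 0.6395 -0.3677  0.0707] [ 0.5984 -0.4495  0.0007] [ 0.7932 -0.3399  0.0847]
scene oil_bottle 0.58 [217.3, 167.6, 236.3, 193.5] [ 0.7499 -0.1943  0.038 ] [ 0.7421 -0.208  
[... 592 characters left out ...]
0.2535  0.0117] [ 0.3817 -0.3159  0.0004] [ 0.4187 -0.189   0.0435]
top bore_mouth 0.59 [309.2, 147.2, 394.1, 202.2] [ 0.6444 -0.3707  0.0501] [ 0.5833 -0.4805 -0.004 ] [ 0.7272 -0.2707  0.0901]
top slide 0.57 [308.5, 146.0, 388.5, 201.8] [ 0.6451 -0.3705  0.0508] [ 0.5851 -0.4756 -0.0021] [ 0.7328 -0.2709  0.0901]
top carriage 0.86 [333.9, 146.2, 362.0, 190.1] [ 0.6485 -0.3717  0.0779] [ 0.5999 -0.4033 -0.004 ] [ 0.7255 -0.3422  0.0859]
top oil_bottle 0.7 [273.9, 123.6, 283.0, 142.4] [ 0.7535 -0.1989  0.0391] [ 0.7445 -0.2122 -0.0028] [ 0.7857 -0.1802  0.0773]
top spare_motor 0.65 [382.2, 263.1, 397.7, 278.4] [ 0.4121 -0.4711  0.0271] [ 0.3913 -0.4938 -0.0018] [ 0.4348 -0.4511  0.0509]
1.15
```

```bash
python3 - <<'E'
from h import *
np.set_printoptions(precision=4,suppress=True)
for n in('top',):
    z=np.load(f'pics/{n}0.npz'); P=cloud(n,z['d'])
    for (u,v) in [(200,260),(230,200),(300,220),(400,200),(500,280)]: print((u,v),P[v,u])
    for v in (145,150,155,160,165,170,175,180,185,190,195,200):
        print(v,[tuple((P[v,u]*1000).round().astype(int)) for u in range(308,334,3)])
    print('rod')
    for u in range(250,338,4):
        c=P[255:295,u]; i=np.nanargmax(c[:,2]); print(u,255+i,c[i], end=' | ')
E
```

```text
(200, 260) [ 0.4355 -0.011   0.0004]
(230, 200) [ 0.5856 -0.0782  0.0048]
(300, 220) [ 0.5371 -0.2551 -0.0002]
(400, 200) [ 0.5906 -0.5074  0.0001]
(500, 280) [ 0.3938 -0.7439  0.0045]
145 [(np.int64(734), np.int64(-272), np.int64(1)), (np.int64(734), np.int64(-280), np.int64(-1)), (np.int64(734), np.int64(-288), np.int64(0)), (np.int64(733), np.int64(-296), np.int64(4)), (np.int64(735), np.int64(-304), np.int64(-3)), (np.int64(734), np.int64(-311), np.int64(2)), (np.int64(735), np.int64(-319), np.int64(-1)), (np.int64(735), np.int64(-327), np.int64(-2)), (np.int64(735), np.int64(-335), np.int64(0))]
150 [(np.int64(720), np.int64(-273), np.int64(1)), (np.int64(720), np.int64(-280), np.int64(1)), (np.int64(720), np.int64(-288), np.int64(2)), (np.int64(721), np.int64(-296), np.int64(-2)), (np.int64(720), np.int64(-304), np.int64(2)), (np.int64(722), np.int64(-312), np.int64(-3)), (np.int64(721), np.int64(-319), np.int64(0)), (np.int64(720), np.int64(-327), np.int64(2)), (np.int64(720), np.int64(-335), np.int64(3))]
155 [(np.int64(707), np.int64(-273), np.int64(-1)), (np.int64(707), np.
[... 4285 characters left out ...]
.1614  0.0456] | 262 279 [ 0.3909 -0.1708  0.0457] | 266 279 [ 0.391  -0.1803  0.0469] | 270 277 [ 0.3957 -0.1891  0.0434] | 274 277 [ 0.3958 -0.1982  0.0414] | 278 275 [ 0.4005 -0.2075  0.042 ] | 282 276 [ 0.3983 -0.2169  0.0416] | 286 278 [ 0.3937 -0.2264  0.0422] | 290 276 [ 0.3984 -0.2355  0.0401] | 294 274 [ 0.4031 -0.245   0.0429] | 298 274 [ 0.4032 -0.2544  0.0437] | 302 275 [ 0.401  -0.2637  0.0417] | 306 273 [ 0.4057 -0.273   0.0418] | 310 275 [ 0.4011 -0.2825  0.0444] | 314 274 [ 0.4035 -0.2918  0.0438] | 318 276 [ 0.399  -0.3012  0.0433] | 322 274 [ 0.4037 -0.3106  0.0409] | 326 274 [ 0.4038 -0.3199  0.0437] | 330 273 [ 0.4062 -0.3293  0.0428] | 334 261 [ 0.4359 -0.3403  0.0041] |
```

View pics/t0a.png

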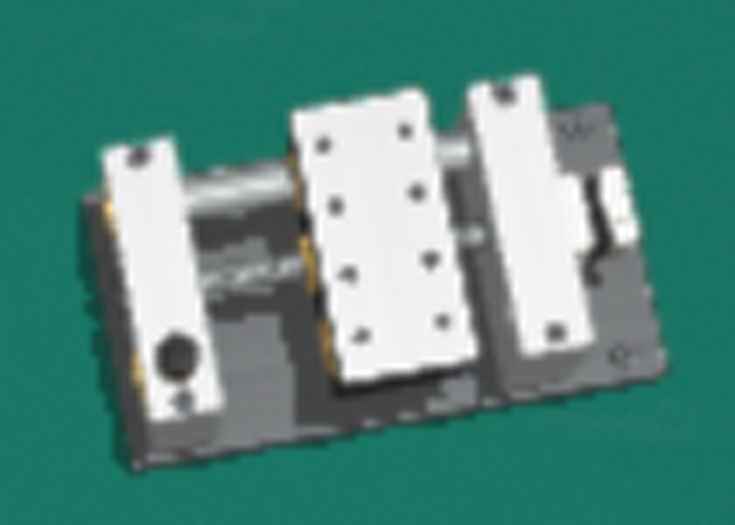

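View pics/s0a.png

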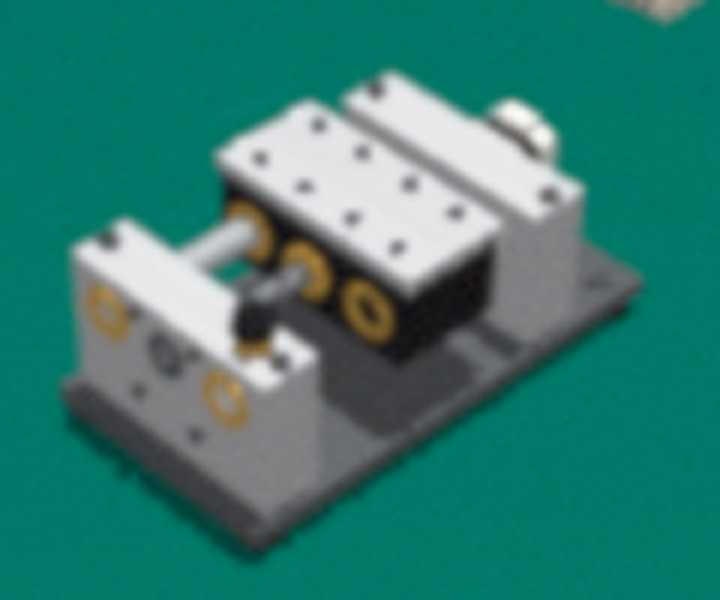

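```bash
python3 - <<'E'
from h import *
np.set_printoptions(precision=4,suppress=True)
s=ctrl.get_state(); print(R.from_rotvec(s['tool_rot']).as_matrix())
# rod axis & slide top fits
z=np.load('pics/top0.npz'); P=cloud('top',z['d']).reshape(-1,3)
z2=np.load('pics/scene0.npz'); P2=cloud('scene',z2['d']).reshape(-1,3)
for Q in(P,P2):
    m=(Q[:,2]>.068)&(Q[:,2]<.078)&(Q[:,0]>.58)&(Q[:,0]<.72)&(Q[:,1]<-.27)&(Q[:,1]>-.335)
    A=Q[m]; print('front top',m.sum(),cv2.minAreaRect((A[:,:2]*1000).astype(np.float32)),np.median(A[:,2]))
    m=(Q[:,2]>.068)&(Q[:,2]<.09)&(Q[:,0]>.58)&(Q[:,0]<.75)&(Q[:,1]<-.34)&(Q[:,1]>-.42)
    A=Q[m]; print('carr top',m.sum(),cv2.minAreaRect((A[:,:2]*1000).astype(np.float32)),np.median(A[:,2]))
    m=(Q[:,2]>.033)&(Q[:,2]<.05)&(Q[:,0]>.36)&(Q[:,0]<.44)&(Q[:,1]<-.14)&(Q[:,1]>-.35)
    A=Q[m]; c=cv2.fitLine((A[:,:2]*1000).astype(np.float32),cv2.DIST_HUBER,0,.01,.01).ravel(); print('rod',m.sum(),c,A[:,1].min(),A[:,1].max())
E
```

```text
[[-0.      0.3568 -0.9342]
 [-0.     -0.9342 -0.3568]
 [-1.      0.      0.    ]]
front top 364 ((636.7084350585938, -297.34259033203125), (96.51563262939453, 25.741371154785156), 10.889080047607422) 0.07198721535571956
carr top 916 ((654.1117553710938, -388.7454833984375), (96.38920593261719, 79.52212524414062), 11.019028663635254) 0.07947062587623493
rod 540 [   0.0676   -0.9977  398.377  -240.2873] -0.3365340063116511 -0.1488045090873662
front top 416 ((635.1710815429688, -296.6785583496094), (98.28697967529297, 27.78233528137207), 10.71752643585205) 0.07296203076547625
carr top 993 ((652.281494140625, -387.2582092285156), (98.40824890136719, 79.58208465576172), 10.927226066589355) 0.08031979594196081
rod 1002 [   0.0736   -0.9973  394.1862 -233.1689] -0.3372544693159563 -0.14724763669508115
```

```bash
cat >> h.py <<'E'
def plan(goal,ang=None,n=5,pos=None):
    """goal TCP world; ang: world angle (deg) of tool z"""
    s=ctrl.get_state(); p=np.array(s['position'] if pos is None else pos,float); M=R.from_rotvec(s['tool_rot']).as_matrix()
    a0=np.degrees(np.arctan2(M[1,2],M[0,2])); print('t',s['time'],'pos',p.round(4),'ang',round(a0,2),'tilt',M[2].round(3),'F',s['ft_force'].round(2),'M',s['torque'].round(2),'g',round(s['grip_width'],3),'j7',s['joint_positions'].round(2))
    a=a0; rem=0 if ang is None else -(ang-a0)
    rows=[];g=np.array(goal,float)
    for i in range(n):
        y=np.clip(rem/(n-i)/6,-1,1); y=round(float(y),2)
        Mz=np.array([np.cos(np.radians(a)),np.sin(np.radians(a)),0]);Mx=np.array([0,0,-1.]);My=np.cross(Mz,Mx)
        d=(g-p)/(n-i)/.025; dt=np.clip([d@Mx,d@My,d@Mz],-1,1).round(2); rows.append((dt.tolist(),y))
        p=p+.025*(Mx*dt[0]+My*dt[1]+Mz*dt[2]); a-=6*y; rem-=6*y
    for k in range(0,n,5): print('dp',[r[0] for r in rows[k:k+5]],'yaw',[r[1] for r in rows[k:k+5]])
    print('left',(g-p).round(4),rem)
E
python3 -c "
from h import *
plan([.398,-.252,.2],-86,20)"
```

```text
t 1.15 pos [ 0.2318 -0.6073  0.2226] ang -159.1 tilt [-1.  0.  0.] F [-0.35  0.18  0.32] M [ 0.03 -0.02  0.08] g 0.997 j7 [ 1.22  0.32 -0.07  1.45  0.02  1.37 -0.06]
dp [[0.05, -0.55, -0.56], [0.04, -0.51, -0.6], [0.05, -0.47, -0.63], [0.04, -0.43, -0.66], [0.05, -0.38, -0.68]] yaw [-0.61, -0.61, -0.61, -0.61, -0.61]
dp [[0.04, -0.34, -0.71], [0.05, -0.29, -0.73], [0.04, -0.25, -0.74], [0.05, -0.2, -0.76], [0.04, -0.15, -0.77]] yaw [-0.61, -0.61, -0.61, -0.61, -0.61]
dp [[0.05, -0.1, -0.78], [0.04, -0.05, -0.78], [0.05, -0.0, -0.78], [0.04, 0.05, -0.78], [0.05, 0.1, -0.78]] yaw [-0.61, -0.61, -0.61, -0.61, -0.61]
dp [[0.04, 0.15, -0.77], [0.05, 0.19, -0.76], [0.04, 0.24, -0.75], [0.05, 0.29, -0.73], [0.04, 0.34, -0.7]] yaw [-0.61, -0.61, -0.6, -0.61, -0.6]
left [-0.      0.0001 -0.0001] -0.019109571946607673
```

```bash
python3 -c "
from h import *
plan([.604,-.291,.16],-79.2,20)"
```

```text
t 1.15 pos [ 0.2318 -0.6073  0.2226] ang -159.1 tilt [-1.  0.  0.] F [-0.35  0.18  0.32] M [ 0.03 -0.02  0.08] g 0.997 j7 [ 1.22  0.32 -0.07  1.45  0.02  1.37 -0.06]
dp [[0.13, -0.33, -0.92], [0.12, -0.26, -0.94], [0.13, -0.19, -0.96], [0.12, -0.13, -0.97], [0.13, -0.06, -0.97]] yaw [-0.67, -0.67, -0.67, -0.67, -0.66]
dp [[0.12, 0.01, -0.98], [0.13, 0.08, -0.97], [0.12, 0.15, -0.97], [0.13, 0.21, -0.95], [0.12, 0.28, -0.94]] yaw [-0.67, -0.66, -0.67, -0.66, -0.67]
dp [[0.13, 0.34, -0.91], [0.12, 0.41, -0.89], [0.13, 0.47, -0.86], [0.12, 0.52, -0.82], [0.13, 0.58, -0.79]] yaw [-0.66, -0.67, -0.66, -0.67, -0.66]
dp [[0.12, 0.63, -0.74], [0.13, 0.69, -0.7], [0.12, 0.73, -0.65], [0.13, 0.78, -0.59], [0.12, 0.81, -0.54]] yaw [-0.67, -0.66, -0.67, -0.66, -0.67]
left [ 0.     -0.0001 -0.0001] 0.020890428053438548
```

>>> {"api": "servo_tool", "payload": {"dp": [[0.1, -0.33, -0.92], [0.1, -0.26, -0.94], [0.1, -0.19, -0.96], [0.1, -0.13, -0.97], [0.1, -0.06, -0.97]], "yaw": [-0.67, -0.67, -0.67, -0.67, -0.66]}}

```text
time: 1.65
position: [0.3271, -0.5259, 0.21]
tool_rot: [1.802, 0.68, -1.801]
ft_force: [0.5, -0.0, -0.3]
grip_width: 1.003
```

>>> {"api": "servo_tool", "payload": {"dp": [[0.1, 0.01, -0.98], [0.1, 0.08, -0.97], [0.1, 0.15, -0.97], [0.1, 0.21, -0.95], [0.1, 0.28, -0.94]], "yaw": [-0.67, -0.66, -0.67, -0.66, -0.67]}}

```text
time: 2.15
position: [0.4194, -0.4477, 0.1973]
tool_rot: [1.568, 0.928, -1.568]
ft_force: [-0.1, 0.1, -0.0]
grip_width: 1.001
```

>>> {"api": "servo_tool", "payload": {"dp": [[0.13, 0.34, -0.91], [0.12, 0.41, -0.89], [0.13, 0.47, -0.86], [0.12, 0.52, -0.82], [0.13, 0.58, -0.79]], "yaw": [-0.66, -0.67, -0.66, -0.67, -0.66]}}

```text
time: 2.65
position: [0.5124, -0.3686, 0.1815]
tool_rot: [1.322, 1.132, -1.322]
ft_force: [0.3, -0.9, 1.0]
grip_width: 0.999
```

```bash
python3 -c "
from h import *
plan([.604,-.291,.16],-79.2,5)"
```

```text
t 2.65 pos [ 0.5124 -0.3686  0.1815] ang -98.83 tilt [-1.  0.  0.] F [ 0.31 -0.95  0.98] M [-0.07 -0.08  0.  ] g 0.999 j7 [ 0.89  0.33 -0.39  1.55  0.13  1.29  0.33]
dp [[0.17, 0.63, -0.73], [0.17, 0.68, -0.68], [0.17, 0.72, -0.63], [0.18, 0.76, -0.58], [0.17, 0.8, -0.53]] yaw [-0.65, -0.66, -0.65, -0.66, -0.65]
left [ 0.      0.0001 -0.    ] -0.0117702732830951
```

>>> {"api": "servo_tool", "payload": {"dp": [[0.17, 0.63, -0.73], [0.17, 0.68, -0.68], [0.17, 0.72, -0.63], [0.18, 0.76, -0.58], [0.17, 0.8, -0.53]], "yaw": [-0.65, -0.66, -0.65, -0.66, -0.65]}}

```text
time: 3.15
position: [0.6043, -0.2917, 0.1598]
tool_rot: [1.069, 1.292, -1.07]
ft_force: [-0.6, 0.3, -0.0]
grip_width: 1.0
```

```bash
python3 - <<'E'
from h import *
plan([.604,-.291,.16],-79.2,5)
im,d=snap('wrist','w1.png')
cv2.imwrite('pics/w1.png',cv2.resize(im[:,:,::-1],None,fx=1.25,fy=1.25))
P=cloud('wrist',d); np.save('pics/w1P.npy',P)
E
```

```text
t 3.15 pos [ 0.6043 -0.2917  0.1598] ang -79.22 tilt [-1. -0. -0.] F [-0.6   0.25 -0.02] M [ 0.   -0.1   0.02] g 1.0 j7 [ 0.76  0.44 -0.47  1.46  0.2   1.29  0.46]
dp [[-0.0, -0.0, -0.01], [-0.0, -0.0, -0.0], [-0.0, -0.0, -0.01], [-0.0, -0.0, -0.0], [-0.01, -0.01, -0.01]] yaw [-0.0, -0.0, -0.0, -0.0, -0.0]
left [ 0.0001 -0.     -0.    ] -0.01940900121714151
```

View pics/w1.png

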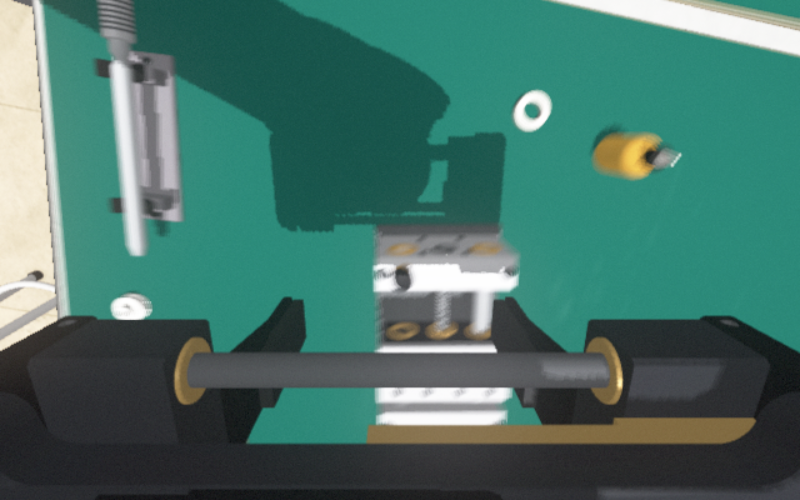

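```bash
python3 - <<'E'
from h import *
np.set_printoptions(precision=4,suppress=True)
z=np.load('pics/w1.npz'); im=z['im']; P=np.load('pics/w1P.npy')
a=cv2.resize(im[172:242,292:422],None,fx=6,fy=6,interpolation=2); cv2.imwrite('pics/w1a.png',a[:,:,::-1])
Q=P.reshape(-1,3)
m=(Q[:,2]>.066)&(Q[:,2]<.078)&(Q[:,0]>.58)&(Q[:,0]<.72)&(Q[:,1]<-.27)&(Q[:,1]>-.335)
A=Q[m]; print('front top',m.sum(),cv2.minAreaRect((A[:,:2]*1000).astype(np.float32)),np.median(A[:,2]))
for u in (302,310,322,330,345,360,375,390): print(u,[tuple((P[v,u]*1000).round().astype(int).tolist()) for v in range(184,232,4)])
m=(Q[:,2]>.033)&(Q[:,2]<.05)&(Q[:,0]>.36)&(Q[:,0]<.44)&(Q[:,1]<-.14)&(Q[:,1]>-.35)
A=Q[m]; print('rod',cv2.fitLine((A[:,:2]*1000).astype(np.float32),cv2.DIST_HUBER,0,.01,.01).ravel(),A[:,1].min())
E
```

```text
front top 2848 ((640.0110473632812, -290.03021240234375), (96.16126251220703, 26.77163314819336), 10.976883888244629) 0.0715613543905965
302 [(590, -283, 13), (591, -287, 14), (592, -289, 24), (593, -289, 38), (593, -288, 52), (594, -288, 64), (594, -289, 71), (595, -293, 72), (596, -296, 72), (596, -299, 74), (597, -303, 75), (598, -307, 72)]
310 [(599, -282, 13), (599, -286, 12), (600, -287, 23), (600, -287, 38), (600, -285, 58), (601, -287, 63), (601, -288, 72), (602, -292, 72), (603, -295, 72), (603, -299, 72), (603, -298, 83), (605, -306, 71)]
322 [(611, -279, 13), (611, -283, 14), (612, -285, 24), (612, -285, 37), (611, -285, 49), (611, -285, 65), (611, -286, 72), (612, -289, 72), (612, -290, 80), (612, -292, 85), (613, -295, 86), (613, -298, 87)]
330 [(619, -278, 12), (620, -281, 14), (619, -283, 24), (619, -283, 38), (618, -282, 57), (618, -284, 63), (618, -285, 72), (619, -288, 71), (619, -292, 71), (620, -296, 71), (621, -299, 72), (622, -303, 72)]
345 [(634, -275, 13), (635, -278, 14), (634, -280, 24), (633, -280, 39), (631, -279, 58), (631, -281, 64), (631, -283, 71), (631, -286, 72), (632, -289, 72), (633, -293, 71), (634, -297, 71), (635, -300, 71)]
360 [(649, -271, 14), (650, -276, 13), (649, -277, 24), (647, -278, 39), (644, -277, 57), (644, -279, 63), (643, -280, 72), (644, -283, 72), (645, -287, 72), (646, -291, 71), (647, -294, 71), (647, -298, 72)]
375 [(664, -268, 14), (665, -273, 13), (664, -275, 23), (661, -275, 40), (657, -274, 58), (657, -276, 63), (655, -277, 72), (657, -281, 71), (658, -285, 71), (658, -288, 71), (659, -292, 71), (660, -295, 71)]
390 [(679, -266, 13), (680, -270, 14), (678, -271, 24), (675, -272, 39), (672, -273, 53), (669, -273, 65), (668, -275, 72), (669, -279, 71), (670, -282, 73), (671, -285, 72), (672, -289, 72), (673, -292, 72)]
rod [   0.0668   -0.9978  404.633  -236.3292] -0.3332934110543718
```

View pics/w1a.png

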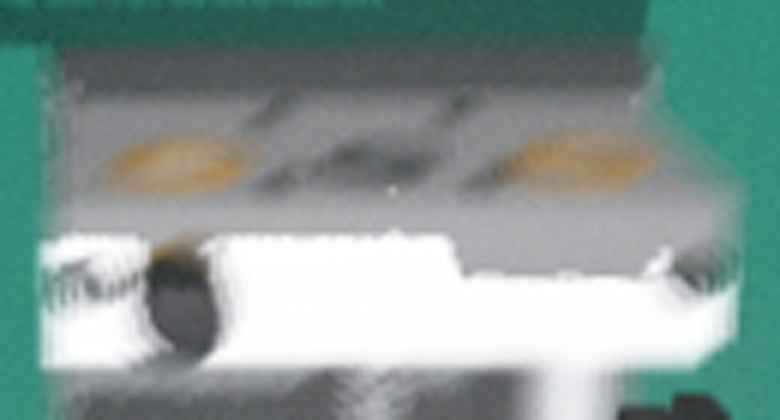

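```bash
cat >> h.py <<'E'
def meas(n,f):
    im,d=snap(n,f); P=cloud(n,d); Q=P.reshape(-1,3)
    m=(Q[:,2]>.066)&(Q[:,2]<.078)&(Q[:,0]>.58)&(Q[:,0]<.72)&(Q[:,1]<-.27)&(Q[:,1]>-.335)
    A=Q[m]
    if len(A)>50: print('front top',m.sum(),cv2.minAreaRect((A[:,:2]*1000).astype(np.float32)),np.median(A[:,2]))
    m=(Q[:,2]>.036)&(Q[:,2]<.05)&(Q[:,0]>.36)&(Q[:,0]<.44)&(Q[:,1]<-.14)&(Q[:,1]>-.35)
    A=Q[m]; 
    if len(A)>50:print('rod',len(A),cv2.fitLine((A[:,:2]*1000).astype(np.float32),cv2.DIST_HUBER,0,.01,.01).ravel(),A[:,1].min(),A[:,1].max(),np.percentile(A[:,2],95))
    return im,d,P
E
python3 - <<'E'
from h import *
np.set_printoptions(precision=4,suppress=True)
im,d,P=meas('wrist','w2.png'); np.save('pics/w2P.npy',P)
a=cv2.resize(im[172:242,292:422],None,fx=6,fy=6,interpolation=2); cv2.imwrite('pics/w2a.png',a[:,:,::-1])
s=ctrl.get_state();print(s['time'],s['position'],np.abs(s['qd']).max())
E
```

```text
front top 2904 ((635.0430297851562, -297.1206970214844), (96.01533508300781, 27.07171630859375), 10.666319847106934) 0.07252467176210169
rod 4039 [   0.054    -0.9985  400.1843 -238.8599] -0.33670733746232995 -0.1598744441818758 0.04561687635418645
3.25 [ 0.6061 -0.2875  0.1592] 0.040763281814883784
```

View pics/w2a.png

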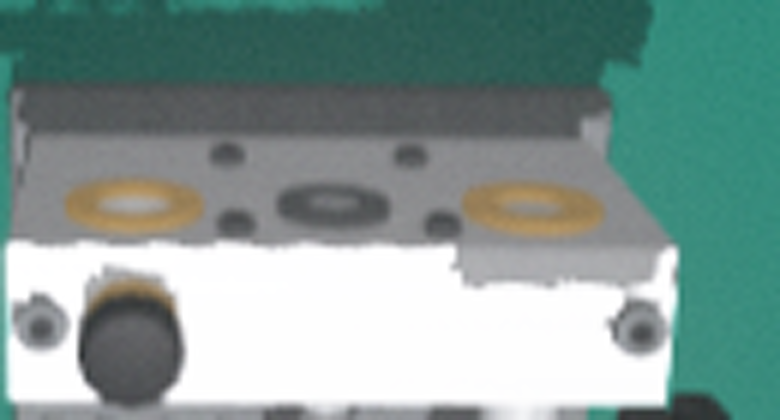

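```bash
python3 - <<'E'
from h import *
np.set_printoptions(precision=4,suppress=True)
P=np.load('pics/w2P.npy')
n=np.array([.982,.188]);dd=np.array([.188,-.982])
# front face plane fit
Q=P[197:209,300:395].reshape(-1,3); Q=Q[~np.isnan(Q[:,0])]; m=(Q[:,2]>.035)&(Q[:,2]<.069);Q=Q[m]
t=Q[:,:2]@dd; print('face along d median',np.median(t),'spread',t.std()); f=np.polyfit(Q[:,:2]@n,t,1);print('tilt deg',np.degrees(f[0]))
f0=np.median(t)
c=ctrl.camera_info('wrist'); z=np.load('pics/w2.npz')
T=c2w('wrist',dict(tool_rot=z['r'],position=z['p']))
for u,v in((314.2,206.3),(302.8,206.3),(326,206.8),(381,207)):
    r=T[:3,:3]@[(u-c['cx'])/c['fx'],(v-c['cy'])/c['fy'],1]; o=T[:3,3]
    k=(f0-o[:2]@dd)/(r[:2]@dd); print((u,v),o+k*r, (o+k*r)[:2]@n)
for cx in (np.array([.6356,-.297]),):
    print('pred mouth',cx-.03*n-.012*dd, (cx-.03*n)@n)
im=z['im']; 
E
```

```text
face along d median 0.40028064299841415 spread 0.0009296371180594237
tilt deg 0.23584586857984352
(314.2, 206.3) [ 0.6054 -0.2917  0.053 ] 0.5396107269479177
(302.8, 206.3) [ 0.5951 -0.2937  0.0532] 0.52918923224903
(326, 206.8) [ 0.6159 -0.2897  0.0543] 0.5503751724581345
(381, 207) [ 0.6653 -0.2803  0.0541] 0.6005912154657452
pred mouth [ 0.6039 -0.2909] 0.53833316
```

```bash
python3 - <<'E'
from h import *
np.set_printoptions(precision=4,suppress=True)
c=ctrl.camera_info('wrist'); z=np.load('pics/w2.npz');dd=np.array([.188,-.982])
T=c2w('wrist',dict(tool_rot=z['r'],position=z['p']))
for v in(172+245/6,206.3,172+137/6):
    u=318
    r=T[:3,:3]@[(u-c['cx'])/c['fx'],(v-c['cy'])/c['fy'],1]; o=T[:3,3]
    for f0 in (.400,.398,.399):
        k=(f0-o[:2]@dd)/(r[:2]@dd); print(v,f0,(o+k*r)[2])
plan([.3995,-.252,.11],-86.3,10)
E
```

```text
212.83333333333334 0.4 0.07228309347670364
212.83333333333334 0.398 0.07814268889062079
212.83333333333334 0.399 0.07521289118366223
206.3 0.4 0.05384044391890652
206.3 0.398 0.0601330199113741
206.3 0.399 0.05698673191514031
194.83333333333334 0.4 0.014711088799093275
194.83333333333334 0.398 0.02192230995504385
194.83333333333334 0.399 0.018316699377068535
t 3.25 pos [ 0.6061 -0.2875  0.1592] ang -78.99 tilt [-1.     0.001 -0.003] F [0.88 0.39 0.45] M [ 0.03 -0.16  0.02] g 1.0 j7 [ 0.76  0.44 -0.48  1.46  0.2   1.29  0.46]
dp [[0.2, -0.78, -0.3], [0.2, -0.79, -0.29], [0.2, -0.79, -0.28], [0.2, -0.8, -0.27], [0.19, -0.8, -0.26]] yaw [0.12, 0.12, 0.12, 0.12, 0.12]
dp [[0.2, -0.8, -0.25], [0.19, -0.8, -0.23], [0.2, -0.81, -0.22], [0.19, -0.81, -0.22], [0.2, -0.81, -0.2]] yaw [0.12, 0.12, 0.13, 0.12, 0.13]
left [-0.      0.0001  0.0001] -0.011853840856365983
```

>>> {"api": "servo_tool", "payload": {"dp": [[0.2, -0.78, -0.3], [0.2, -0.79, -0.29], [0.2, -0.79, -0.28], [0.2, -0.8, -0.27], [0.19, -0.8, -0.26]], "yaw": [0.12, 0.12, 0.12, 0.12, 0.12]}}

```text
time: 3.75
position: [0.4988, -0.2742, 0.1354]
tool_rot: [1.12, 1.263, -1.121]
ft_force: [-0.3, 0.5, -0.1]
grip_width: 1.002
```

>>> {"api": "servo_tool", "payload": {"dp": [[0.2, -0.8, -0.25], [0.2, -0.8, -0.23], [0.2, -0.81, -0.22], [0.2, -0.81, -0.22], [0.2, -0.81, -0.2]], "yaw": [0.12, 0.12, 0.13, 0.12, 0.13]}}

```text
time: 4.25
position: [0.3959, -0.2557, 0.1106]
tool_rot: [1.168, 1.234, -1.169]
ft_force: [0.7, -0.4, 0.1]
grip_width: 0.999
```

>>> {"api": "servo_tool", "payload": {"dp": [[0, 0, 0], [0, 0, 0], [0, 0, 0], [0, 0, 0], [0, 0, 0]], "yaw": [0, 0, 0, 0, 0]}}

```text
time: 4.75
position: [0.3974, -0.2555, 0.1107]
tool_rot: [1.168, 1.235, -1.168]
ft_force: [0.4, -0.1, -1.2]
grip_width: 0.998
```

```bash
python3 - <<'E'
from h import *
np.set_printoptions(precision=4,suppress=True)
im,d,P=meas('wrist','w3.png')
plan([.3995,-.252,.017],-86.3,5)
E
```

```text
rod 4282 [   0.0675   -0.9977  396.9578 -220.7271] -0.3177090590560805 -0.14752021139959676 0.04541839100682976
t 4.8 pos [ 0.3972 -0.2554  0.1106] ang -86.82 tilt [-1.  0. -0.] F [-0.01  0.15  0.04] M [-0.07 -0.12 -0.  ] g 0.999 j7 [ 0.96  0.05 -0.45  2.    0.03  1.09  0.55]
dp [[0.75, 0.02, -0.03], [0.75, 0.02, -0.03], [0.75, 0.02, -0.02], [0.75, 0.02, -0.03], [0.74, 0.02, -0.02]] yaw [-0.02, -0.02, -0.02, -0.01, -0.02]
left [-0.      0.0001 -0.0001] 0.020150528893531694
```

View pics/w3.png

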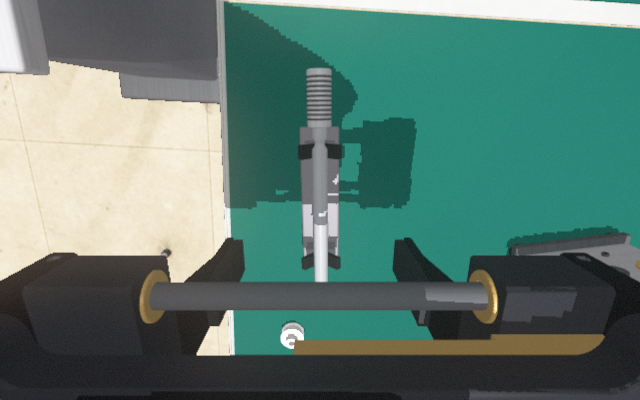

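>>> {"api": "servo_tool", "payload": {"dp": [[0.75, 0.02, -0.03], [0.75, 0.02, -0.03], [0.75, 0.02, -0.03], [0.75, 0.01, -0.03], [0.7, 0.0, -0.02]], "yaw": [-0.02, -0.02, -0.02, -0.02, -0.02]}}

```text
time: 5.3
position: [0.3984, -0.2518, 0.0172]
tool_rot: [1.161, 1.24, -1.161]
ft_force: [-0.3, -0.4, 1.1]
grip_width: 1.002
```

>>> {"api": "servo_tool", "payload": {"dp": [[0, 0, 0], [0, 0, 0], [0, 0, 0], [0, 0, 0], [0, 0, 0]], "yaw": [0, 0, 0, 0, 0], "fingers": 0.3, "grip_force": 25}}

```text
time: 5.8
position: [0.3987, -0.2523, 0.0188]
tool_rot: [1.161, 1.238, -1.161]
ft_force: [0.7, -0.3, -0.1]
grip_width: 0.628
```

```bash
python3 - <<'E'
from h import *
im,d,P=meas('wrist','w4.png')
plan([.399,-.252,.017],-86.3,5)
E
```

```text
rod 9456 [ 6.4969599e-02 -9.9788725e-01  3.9568085e+02 -2.0243051e+02] -0.2969831186424404 -0.14749607468661693 0.04588583375909184
t 5.85 pos [ 0.3986 -0.2522  0.0187] ang -86.26 tilt [-1.     0.001  0.001] F [-0.08 -0.5   0.53] M [ 0.04 -0.11  0.01] g 0.582 j7 [ 0.93  0.18 -0.45  2.08  0.1   0.89  0.49]
dp [[0.01, 0.0, -0.0], [0.01, 0.0, -0.0], [0.02, 0.01, -0.0], [0.01, 0.0, -0.0], [0.02, 0.01, -0.01]] yaw [0.0, 0.0, 0.0, 0.0, 0.01]
left [-0.0001 -0.      0.0001] -0.020818730341458147
```

View pics/w4.png

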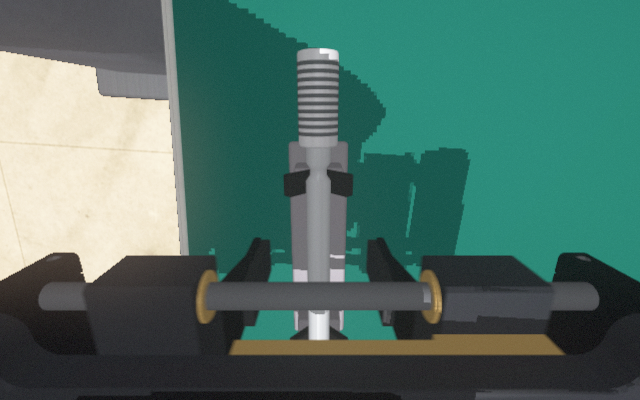

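>>> {"api": "servo_tool", "payload": {"dp": [[0.06, 0.0, 0], [0, 0, 0], [0, 0, 0], [0, 0, 0], [0, 0, 0]], "yaw": [0, 0, 0, 0, 0], "fingers": 0.0, "grip_force": 30}}

```text
time: 6.35
position: [0.3986, -0.2519, 0.0166]
tool_rot: [1.161, 1.239, -1.16]
ft_force: [0.2, 0.8, 0.5]
grip_width: 0.123
```

>>> {"api": "servo_tool", "payload": {"dp": [[0, 0, 0], [0, 0, 0], [0, 0, 0], [0, 0, 0], [0, 0, 0]], "yaw": [0, 0, 0, 0, 0]}}

```text
time: 6.85
position: [0.3986, -0.2519, 0.0167]
tool_rot: [1.161, 1.239, -1.16]
ft_force: [2.3, 1.5, -0.5]
grip_width: 0.121
```

```bash
python3 - <<'E'
from h import *
plan([.399,-.252,.017],-86.3,5)
E
```

```text
t 6.85 pos [ 0.3986 -0.2519  0.0167] ang -86.25 tilt [-1.     0.001  0.   ] F [ 2.31  1.55 -0.48] M [ 0.04 -0.56 -0.  ] g 0.121 j7 [ 0.93  0.19 -0.45  2.09  0.11  0.89  0.49]
dp [[-0.0, 0.0, 0.0], [-0.0, 0.0, 0.0], [-0.0, 0.01, 0.0], [-0.01, 0.0, 0.0], [-0.0, 0.01, 0.0]] yaw [0.0, 0.0, 0.0, 0.0, 0.01]
left [-0.0001 -0.0001  0.0001] -0.01101874456037194
```

>>> {"api": "servo_tool", "payload": {"dp": [[-0.3, 0, 0], [-0.6, 0, 0], [-0.8, 0, 0], [-0.9, 0, 0], [-0.8, 0, 0]], "yaw": [0, 0, 0, 0, 0]}}

```text
time: 7.35
position: [0.3973, -0.2517, 0.1025]
tool_rot: [1.161, 1.241, -1.162]
ft_force: [0.2, -0.8, -2.8]
grip_width: 0.129
```

```bash
python3 - <<'E'
from h import *
plan([.5830,-.1785,.09],-79.15,10)
E
```

```text
t 7.35 pos [ 0.3973 -0.2517  0.1025] ang -86.27 tilt [-1.    -0.001 -0.   ] F [ 0.18 -0.77 -2.83] M [-0.03 -0.15  0.  ] g 0.129 j7 [ 0.96  0.06 -0.46  2.01  0.03  1.07  0.55]
dp [[0.05, 0.76, -0.24], [0.05, 0.76, -0.23], [0.05, 0.77, -0.23], [0.05, 0.77, -0.22], [0.05, 0.77, -0.2]] yaw [-0.12, -0.12, -0.12, -0.12, -0.12]
dp [[0.05, 0.77, -0.2], [0.05, 0.78, -0.19], [0.05, 0.78, -0.17], [0.05, 0.78, -0.17], [0.05, 0.78, -0.15]] yaw [-0.12, -0.12, -0.12, -0.11, -0.12]
left [ 0.0001  0.0001 -0.    ] 0.02457910131090324
```

>>> {"api": "servo_tool", "payload": {"dp": [[0.05, 0.5, -0.24], [0.05, 0.76, -0.3], [0.05, 0.77, -0.3], [0.05, 0.77, -0.3], [0.05, 0.77, -0.25]], "yaw": [-0.12, -0.12, -0.12, -0.12, -0.12]}}

```text
time: 7.85
position: [0.4841, -0.2075, 0.0941]
tool_rot: [1.113, 1.27, -1.114]
ft_force: [0.2, -0.2, -1.5]
grip_width: 0.125
```

>>> {"api": "servo_tool", "payload": {"dp": [[0.05, 0.8, -0.2], [0.05, 0.8, -0.15], [0.05, 0.8, -0.1], [0.05, 0.78, -0.1], [0.05, 0.6, -0.05]], "yaw": [-0.12, -0.12, -0.12, -0.11, -0.12]}}

```text
time: 8.35
position: [0.5757, -0.1781, 0.0875]
tool_rot: [1.067, 1.296, -1.067]
ft_force: [-0.9, -0.1, -2.4]
grip_width: 0.13
```

>>> {"api": "servo_tool", "payload": {"dp": [[0.2, 0.3, 0], [0.4, 0.0, 0], [0.2, 0, 0], [0, 0, 0], [0, 0, 0]], "yaw": [0, 0, 0, 0, 0]}}

```text
time: 8.85
position: [0.5816, -0.179, 0.0687]
tool_rot: [1.068, 1.293, -1.07]
ft_force: [-0.6, -0.2, -1.8]
grip_width: 0.126
```

```bash
python3 - <<'E'
from h import *
np.set_printoptions(precision=4,suppress=True)
plan([.5830,-.1785,.0362],-79.15,5)
for n in('scene','top'):
    im,d=snap(n,n+'1.png')
im,d=snap('wrist','w5.png')
a=cv2.imread('pics/top1.png')[130:230,240:400]; b=cv2.imread('pics/scene1.png')[120:240,200:390]
cv2.imwrite('pics/t1a.png',cv2.resize(a,None,fx=5,fy=5,interpolation=2)); cv2.imwrite('pics/s1a.png',cv2.resize(b,None,fx=4,fy=4,interpolation=2))
E
```

```text
t 8.85 pos [ 0.5816 -0.179   0.0687] ang -79.17 tilt [-1.    -0.001  0.   ] F [-0.61 -0.22 -1.84] M [-0.01 -0.11  0.  ] g 0.126 j7 [ 0.69  0.41 -0.54  1.71  0.23  1.09  0.27]
dp [[0.26, 0.01, -0.0], [0.26, 0.01, -0.0], [0.26, 0.01, -0.0], [0.26, 0.01, -0.0], [0.26, 0.02, -0.01]] yaw [-0.0, -0.0, -0.0, -0.0, -0.0]
left [-0.0001 -0.     -0.    ] -0.018802244953960212
```

View pics/t1a.png

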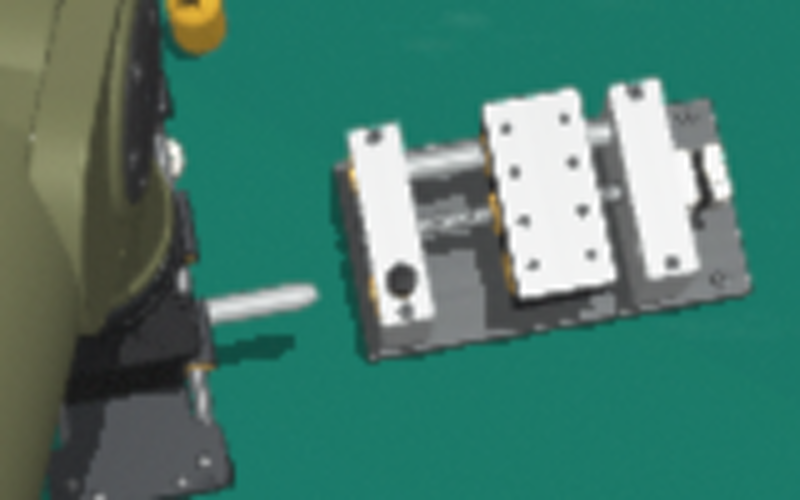

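View pics/s1a.png

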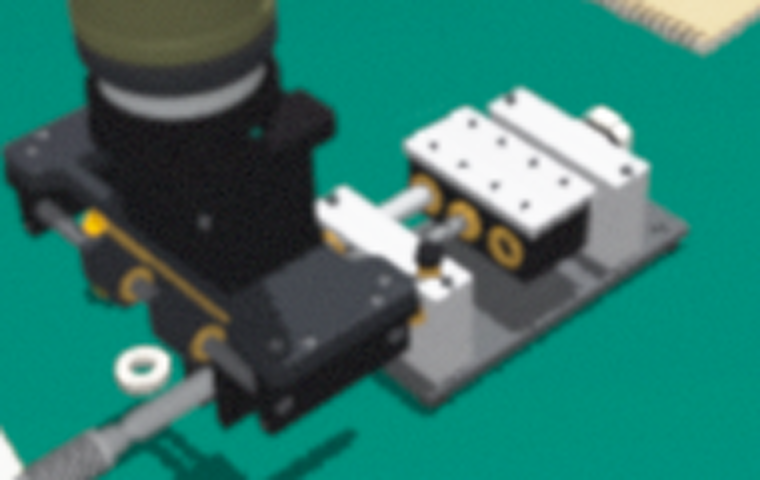

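View pics/w5.png

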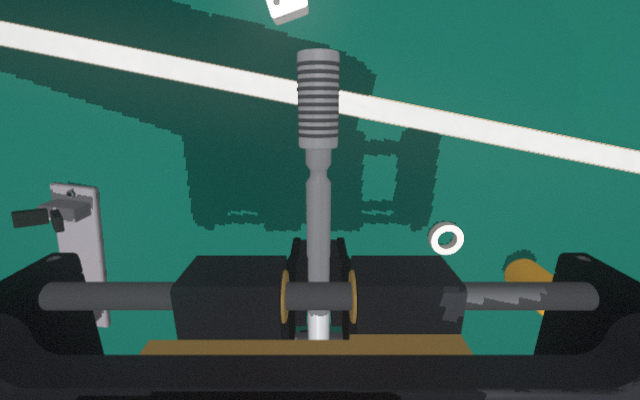

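```bash
cat >> h.py <<'E'
dd=np.array([.1883,-.9821]);nn=np.array([.9821,.1883]); MOUTH=np.array([.6047,-.2914])
def rodcheck(n,f,zlo,zhi):
    z=np.load('pics/'+f); T=c2w('wrist',dict(tool_rot=z['r'],position=z['p'])) if n=='wrist' else None
    Q=cloud(n,z['d'],T).reshape(-1,3); Q=Q[~np.isnan(Q[:,0])]
    a=(Q[:,:2]-MOUTH)@dd; b=(Q[:,:2]-MOUTH)@nn
    m=(np.abs(b)<.016)&(a<-.005)&(a>-.25)&(Q[:,2]>zlo)&(Q[:,2]<zhi)
    a,b,z=a[m]*1e3,b[m]*1e3,Q[m,2]*1e3
    for lo in range(-240,0,12):
        k=(a>=lo)&(a<lo+12)
        if k.sum()>15: print(n,lo+6,k.sum(),'b med %.1f [%.1f %.1f]'%(np.median(b[k]),np.percentile(b[k],3),np.percentile(b[k],97)),'ztop %.1f'%np.percentile(z[k],90), 'amax %.1f'%a[k].max())
E
python3 - <<'E'
from h import *
rodcheck('top','top1.npz',.078,.105);rodcheck('wrist','w5.npz',.078,.105); rodcheck('scene','scene1.npz',.078,.105)
E
```

```text
top -66 27 b med -1.5 [-5.9 4.3] ztop 95.6 amax -60.1
top -54 26 b med -1.5 [-6.3 4.2] ztop 94.5 amax -48.4
top -42 27 b med -2.0 [-6.0 4.3] ztop 96.1 amax -36.2
wrist -222 278 b med -0.4 [-8.7 7.8] ztop 98.1 amax -216.0
wrist -210 1345 b med -0.4 [-8.8 7.9] ztop 98.1 amax -204.0
wrist -198 1251 b med -0.4 [-8.7 7.8] ztop 98.3 amax -192.0
wrist -186 1131 b med -0.5 [-8.8 7.9] ztop 98.1 amax -180.0
wrist -174 632 b med -0.5 [-6.0 5.5] ztop 96.0 amax -168.0
wrist -162 589 b med -0.5 [-5.7 4.7] ztop 94.9 amax -156.0
wrist -150 595 b med -0.5 [-5.9 5.3] ztop 95.2 amax -144.0
wrist -138 545 b med -0.0 [-5.9 5.4] ztop 95.2 amax -132.0
wrist -126 1417 b med -0.0 [-14.2 13.6] ztop 101.6 amax -120.0
wrist -114 370 b med -0.5 [-6.0 5.5] ztop 95.3 amax -109.4
wrist -90 359 b med -0.5 [-5.9 5.4] ztop 95.3 amax -84.0
wrist -78 275 b med -0.6 [-6.1 5.5] ztop 95.2 amax -72.2
scene -222 42 b med -3.9 [-11.0 4.0] ztop 97.3 amax -216.1
scene -210 81 b med -7.8 [-11.1 3.1] ztop 98.4 amax -204.0
scene -198 75 b med -7.7 [-11.7 1.7] ztop 97.7 amax -192.3
scene -186 75 b med -7.8 [-11.3 2.5] ztop 97.8 amax -180.2
scene -174 42 b med -5.8 [-9.1 2.1] ztop 94.7 amax -168.2
scene -162 43 b med -5.2 [-8.0 0.9] ztop 94.5 amax -156.0
scene -150 45 b med -6.1 [-8.7 0.8] ztop 95.2 amax -144.0
scene -138 47 b med -5.8 [-8.8 0.8] ztop 95.3 amax -132.2
scene -126 72 b med -6.8 [-15.9 9.9] ztop 96.4 amax -120.6
scene -114 16 b med -15.6 [-16.0 2.1] ztop 90.7 amax -108.7
```

>>> {"api": "servo_tool", "payload": {"dp": [[0.35, 0.02, 0], [0.4, 0.02, 0], [0.35, 0, 0.1], [0.2, 0, 0.2], [0, 0, 0.2]], "yaw": [0, 0, 0, 0, 0]}}

```text
time: 9.5
position: [0.585, -0.1909, 0.0351]
tool_rot: [1.068, 1.295, -1.069]
ft_force: [0.6, -0.4, -2.0]
grip_width: 0.123
```

>>> {"api": "servo_tool", "payload": {"dp": [[0, 0, 0.2], [0, 0, 0.1], [0, 0, 0], [0, 0, 0], [0, 0, 0]], "yaw": [0, 0, 0, 0, 0]}}

```text
time: 10.0
position: [0.5874, -0.1977, 0.0368]
tool_rot: [1.068, 1.293, -1.068]
ft_force: [0.6, -0.9, -0.5]
grip_width: 0.129
```

```bash
python3 - <<'E'
from h import *
np.set_printoptions(precision=4,suppress=True)
plan([.5830,-.1785,.0362],-79.15,5)
for n in('top','scene','wrist'):
    im,d=snap(n,n+'2.png'); rodcheck(n,n+'2.npz',.046,.074)
a=cv2.imread('pics/top2.png')[150:210,280:360]; b=cv2.imread('pics/scene2.png')[140:240,250:390]
cv2.imwrite('pics/t2a.png',cv2.resize(a,None,fx=6,fy=6,interpolation=2)); cv2.imwrite('pics/s2a.png',cv2.resize(b,None,fx=5,fy=5,interpolation=2))
E
```

```text
t 10.0 pos [ 0.5874 -0.1977  0.0368] ang -79.1 tilt [-1.  0.  0.] F [ 0.63 -0.9  -0.5 ] M [ 0.01 -0.09  0.08] g 0.129 j7 [ 0.7   0.46 -0.52  1.71  0.26  1.04  0.28]
dp [[0.0, -0.01, -0.16], [0.01, -0.0, -0.16], [0.0, -0.01, -0.16], [0.01, -0.0, -0.15], [0.0, -0.01, -0.16]] yaw [0.0, 0.0, 0.0, 0.0, 0.01]
left [ 0.0001 -0.0001 -0.0001] -0.007191296283889981
top -54 20 b med -0.6 [-4.1 6.4] ztop 63.5 amax -48.2
top -42 25 b med 0.0 [-4.7 5.5] ztop 63.2 amax -36.0
top -30 24 b med 0.4 [-4.2 5.5] ztop 62.6 amax -24.2
top -18 23 b med -0.4 [-4.3 4.9] ztop 63.3 amax -13.1
scene -198 68 b med -3.7 [-9.3 6.3] ztop 65.3 amax -192.1
scene -186 70 b med -5.0 [-9.8 4.0] ztop 65.8 amax -180.1
scene -174 68 b med -6.2 [-9.3 5.0] ztop 65.9 amax -168.0
scene -162 55 b med -5.3 [-8.8 3.0] ztop 65.9 amax -156.0
scene -150 32 b med -2.9 [-6.0 2.0] ztop 61.9 amax -144.1
scene -138 42 b med -4.0 [-6.7 3.4] ztop 62.7 amax -132.7
scene -126 43 b med -3.5 [-7.2 2.1] ztop 63.5 amax -120.1
scene -114 38 b med -2.8 [-6.1 2.2] ztop 62.9 amax -108.2
scene -102 79 b med -11.5 [-15.6 13.0] ztop 66.0 amax -96.9
scene -90 17 b med -13.9 [-15.0 -12.5] ztop 56.9 amax -87.5
wrist -198 827 b med 0.8 [-7.5 9.1] ztop 65.4 amax -192.0
wrist -186 1293 b med 0.8 [-7.6 9.2] ztop 65.5 amax -180.0
wrist -174 1200 b med 0.8 [-7.5 9.1] ztop 65.4 amax -168.1
wrist -162 951 b med 0.8 [-7.2 8.8] ztop 65.3 amax -156.0
wrist -150 552 b med 0.8 [-4.2 5.9] ztop 62.1 amax -144.0
wrist -138 632 b med 0.8 [-4.9 6.5] ztop 62.4 amax -132.0
wrist -126 573 b med 0.8 [-4.5 6.6] ztop 62.4 amax -120.0
wrist -114 538 b med 1.3 [-4.6 6.8] ztop 62.5 amax -108.0
wrist -102 1451 b med 0.8 [-12.9 14.9] ztop 70.3 amax -96.0
wrist -90 171 b med 1.3 [-4.7 6.9] ztop 62.3 amax -90.7
wrist -78 110 b med 0.8 [-4.0 6.0] ztop 62.7 amax -72.0
wrist -66 406 b med 1.4 [-4.6 6.8] ztop 62.5 amax -60.0
wrist -54 117 b med 0.8 [-4.7 7.0] ztop 62.2 amax -52.7
```

View pics/t2a.png

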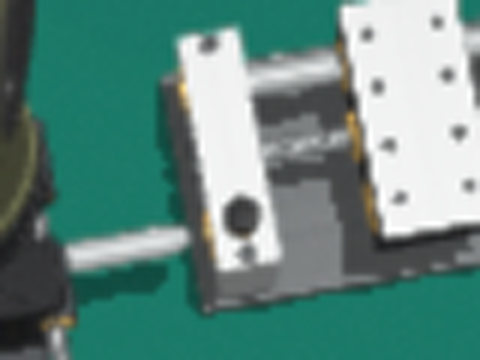

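View pics/wrist2.png

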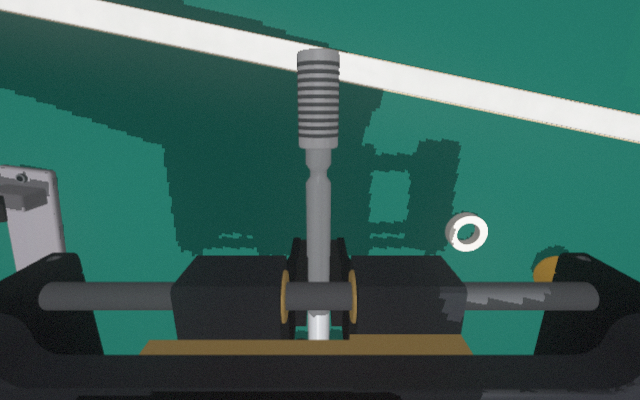

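>>> {"api": "servo_tool", "payload": {"dp": [[0, 0, 0.15], [0, 0, 0.1], [0, 0, 0.1], [0, 0, 0.1], [0, 0, 0.1]], "yaw": [0, 0, 0, 0, 0]}}

```text
time: 10.65
position: [0.5899, -0.2118, 0.0365]
tool_rot: [1.068, 1.293, -1.068]
ft_force: [0.5, 0.3, -1.8]
grip_width: 0.122
```

>>> {"api": "servo_tool", "payload": {"dp": [[0, 0, 0.1], [0, 0, 0.1], [0, 0, 0.1], [0, 0, 0.1], [0, 0, 0.1]], "yaw": [0, 0, 0, 0, 0]}}

```text
time: 11.15
position: [0.592, -0.2236, 0.0364]
tool_rot: [1.068, 1.294, -1.068]
ft_force: [-0.8, 1.1, -2.1]
grip_width: 0.128
```

```bash
cat >> h.py <<'E'
def st():
    s=ctrl.get_state(); p=s['position']; F=s['ft_force']; M=s['torque']
    print('t %.2f a %.1f b %.1f z %.1f | Fd %.1f Fn %.1f Fz %.1f | M'%(s['time'],(p[:2]-MOUTH)@dd*1e3,(p[:2]-MOUTH)@nn*1e3,p[2]*1e3,F[:2]@dd,F[:2]@nn,F[2]),M.round(2),'g',round(s['grip_width'],3))
E
python3 -c "
from h import *
st()"
```

```text
t 11.15 a -69.0 b 0.3 z 36.4 | Fd -1.2 Fn -0.6 Fz -2.1 | M [ 0.21  0.06 -0.04] g 0.128
```

>>> {"api": "servo_tool", "payload": {"dp": [[0, 0, 0.1], [0, 0, 0.1], [0, 0, 0.1], [0, 0, 0.1], [0, 0, 0.1]], "yaw": [0, 0, 0, 0, 0]}}

```text
time: 11.65
position: [0.5945, -0.2362, 0.0364]
tool_rot: [1.068, 1.293, -1.068]
ft_force: [-1.5, 1.8, -1.9]
grip_width: 0.127
```

```bash
python3 -c "
from h import *
st()"
```

```text
t 11.65 a -56.1 b 0.4 z 36.4 | Fd -2.1 Fn -1.2 Fz -1.9 | M [ 0.42  0.04 -0.01] g 0.127
```

>>> {"api": "servo_tool", "payload": {"dp": [[0, 0, 0.12], [0, 0, 0.12], [0, 0, 0.12], [0, 0, 0.12], [0, 0, 0.12]], "yaw": [0, 0, 0, 0, 0]}}

```text
time: 12.15
position: [0.5973, -0.2511, 0.0365]
tool_rot: [1.068, 1.293, -1.068]
ft_force: [-1.5, 2.8, -2.9]
grip_width: 0.125
```

>>> {"api": "servo_tool", "payload": {"dp": [[0, 0, 0.1], [0, 0, 0.1], [0, 0, 0.1], [0, 0, 0.1], [0, 0, 0.1]], "yaw": [0, 0, 0, 0, 0]}}

```text
time: 12.65
position: [0.5996, -0.2632, 0.0364]
tool_rot: [1.068, 1.293, -1.068]
ft_force: [-1.9, 2.4, -2.6]
grip_width: 0.126
```

```bash
python3 -c "
from h import *
st()
im,d=snap('top','top3.png');snap('scene','scene3.png');snap('wrist','w6.png')
a=cv2.imread('pics/top3.png')[150:210,280:360]; b=cv2.imread('pics/scene3.png')[120:240,220:390]
cv2.imwrite('pics/t3a.png',cv2.resize(a,None,fx=6,fy=6,interpolation=2)); cv2.imwrite('pics/s3a.png',cv2.resize(b,None,fx=4,fy=4,interpolation=2))
"
```

```text
t 12.65 a -28.6 b 0.3 z 36.4 | Fd -2.7 Fn -1.4 Fz -2.6 | M [ 0.44  0.23 -0.08] g 0.126
```

View pics/t3a.png

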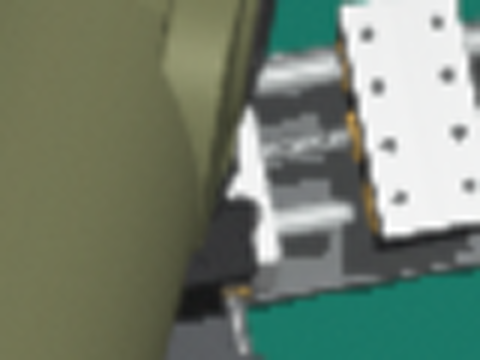

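View pics/s3a.png

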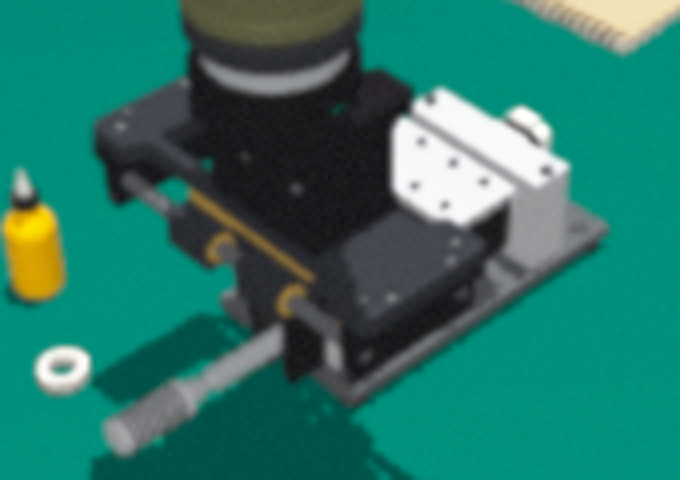

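>>> {"api": "servo_tool", "payload": {"dp": [[0, 0, 0.1], [0, 0, 0.1], [0, 0, 0.1], [0, 0, 0.08], [0, 0, 0.04]], "yaw": [0, 0, 0, 0, 0]}}

```text
time: 13.3
position: [0.6017, -0.2739, 0.0365]
tool_rot: [1.068, 1.293, -1.069]
ft_force: [-2.2, 1.2, -3.7]
grip_width: 0.126
```

```bash
python3 -c "
from h import *
st()
im,d=snap('top','top4.png');snap('wrist','w7.png')
a=cv2.imread('pics/top4.png')[150:210,280:360]
cv2.imwrite('pics/t4a.png',cv2.resize(a,None,fx=6,fy=6,interpolation=2))
"
```

```text
t 13.30 a -17.7 b 0.3 z 36.5 | Fd -1.6 Fn -1.9 Fz -3.7 | M [ 0.28  0.23 -0.07] g 0.126
```

View pics/t4a.png

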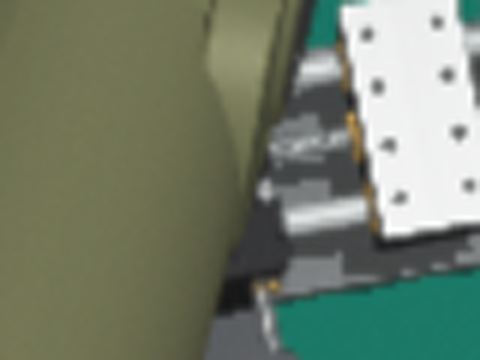

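View pics/w7.png

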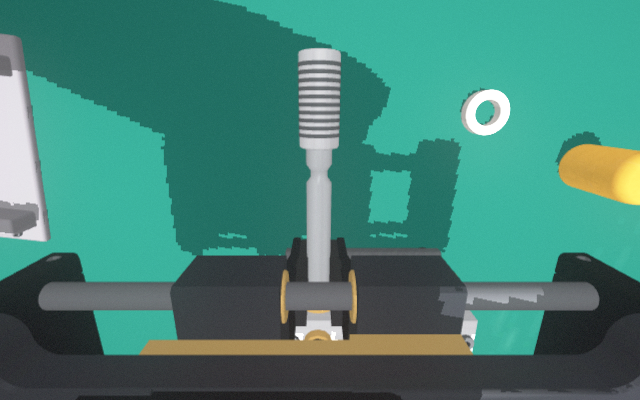

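>>> {"api": "servo_tool", "payload": {"dp": [[0, 0, 0.08], [0, 0, 0.06], [0, 0, 0], [0, 0, 0], [0, 0, 0]], "yaw": [0, 0, 0, 0, 0]}}

```text
time: 13.9
position: [0.6024, -0.2775, 0.0365]
tool_rot: [1.068, 1.292, -1.069]
ft_force: [-1.4, 0.5, -4.0]
grip_width: 0.129
```

```bash
python3 -c "
from h import *
st()
"
```

```text
t 13.90 a -14.1 b 0.4 z 36.5 | Fd -0.8 Fn -1.2 Fz -4.0 | M [-0.07  0.19 -0.05] g 0.129
```

>>> {"api": "servo_tool", "payload": {"dp": [[0, 0, 0], [0, 0, 0], [0, 0, 0], [0, 0, 0], [0, 0, 0]], "yaw": [0, 0, 0, 0, 0], "fingers": 0.5}}

```text
time: 14.4
position: [0.6028, -0.2768, 0.037]
tool_rot: [1.068, 1.292, -1.068]
ft_force: [0.3, 0.0, -0.2]
grip_width: 0.464
```

```bash
python3 -c "
from h import *
st()
snap('wrist','w8.png');rodcheck('wrist','w8.npz',.035,.074)
"
```

```text
t 14.40 a -14.7 b 0.9 z 37.0 | Fd 0.0 Fn 0.3 Fz -0.2 | M [-0.05 -0.13 -0.  ] g 0.464
wrist -114 1119 b med 1.2 [-7.2 9.5] ztop 64.2 amax -108.0
wrist -102 1245 b med 1.2 [-7.1 9.4] ztop 64.3 amax -96.2
wrist -90 1151 b med 1.2 [-7.3 9.2] ztop 64.4 amax -84.0
wrist -78 820 b med 1.2 [-6.6 8.8] ztop 64.1 amax -72.0
wrist -66 542 b med 0.7 [-4.4 5.9] ztop 61.1 amax -60.0
wrist -54 605 b med 0.7 [-5.1 6.4] ztop 61.7 amax -48.0
wrist -42 551 b med 0.7 [-4.7 6.1] ztop 61.7 amax -36.0
wrist -30 504 b med 0.7 [-4.9 6.2] ztop 61.8 amax -24.0
wrist -18 489 b med 0.6 [-5.0 6.3] ztop 61.9 amax -12.0
wrist -6 57 b med 1.1 [-5.1 6.4] ztop 61.4 amax -8.1
```

View pics/w8.png

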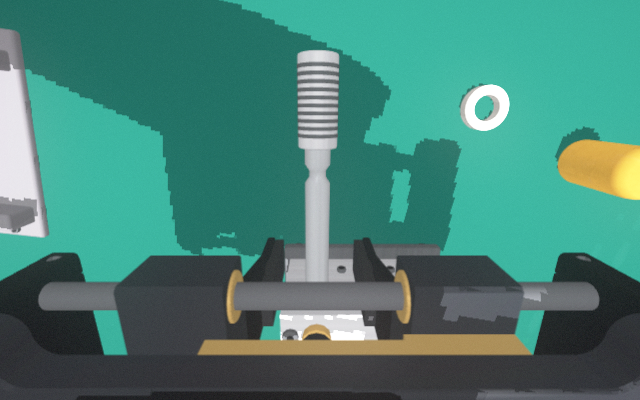

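>>> {"api": "servo_tool", "payload": {"dp": [[0, 0, -0.5], [0, 0, -0.8], [0, 0, -0.9], [0, 0, -0.8], [0, 0, -0.44]], "yaw": [0, 0, 0, 0, 0]}}

```text
time: 14.95
position: [0.5859, -0.189, 0.0366]
tool_rot: [1.066, 1.295, -1.066]
ft_force: [0.2, 0.0, -0.8]
grip_width: 0.497
```

>>> {"api": "servo_tool", "payload": {"dp": [[0, 0, 0], [0, 0, 0], [0, 0, 0], [0, 0, 0], [0, 0, 0]], "yaw": [0, 0, 0, 0, 0]}}

```text
time: 15.45
position: [0.5861, -0.1932, 0.0364]
tool_rot: [1.069, 1.292, -1.069]
ft_force: [-0.0, -1.1, 0.1]
grip_width: 0.5
```

```bash
python3 -c "
from h import *
st()
snap('wrist','w9.png');snap('top','top5.png');rodcheck('wrist','w9.npz',.035,.072);rodcheck('top','top5.npz',.035,.072)
snap('scene','scene5.png')
a=cv2.imread('pics/scene5.png')[120:240,220:390]
cv2.imwrite('pics/s5a.png',cv2.resize(a,None,fx=4,fy=4,interpolation=2))
"
```

```text
t 15.45 a -99.9 b 0.2 z 36.4 | Fd 1.0 Fn -0.2 Fz 0.1 | M [-0.05 -0.14 -0.03] g 0.5
wrist -114 1033 b med 1.0 [-7.0 9.1] ztop 63.8 amax -108.0
wrist -102 660 b med 1.0 [-7.2 9.6] ztop 64.1 amax -96.2
wrist -78 250 b med 1.0 [-4.9 6.4] ztop 64.0 amax -72.0
wrist -66 326 b med 1.0 [-4.5 6.0] ztop 60.7 amax -60.0
top -54 25 b med -1.1 [-5.2 5.3] ztop 63.6 amax -48.2
top -42 26 b med -0.5 [-5.0 5.4] ztop 61.1 amax -36.0
top -30 24 b med -0.7 [-5.4 4.8] ztop 62.8 amax -24.3
top -18 26 b med -0.7 [-5.4 5.8] ztop 62.4 amax -12.1
```

View pics/w9.png

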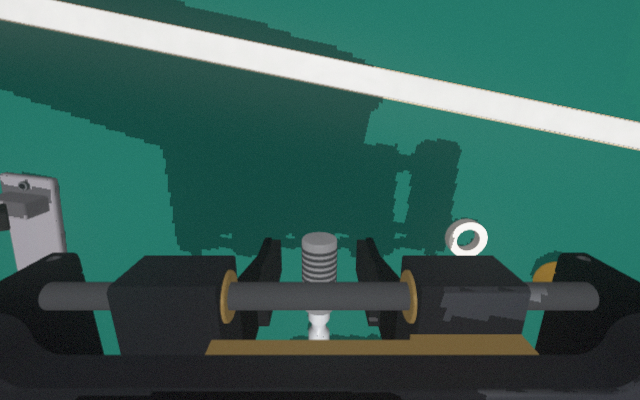

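View pics/s5a.png

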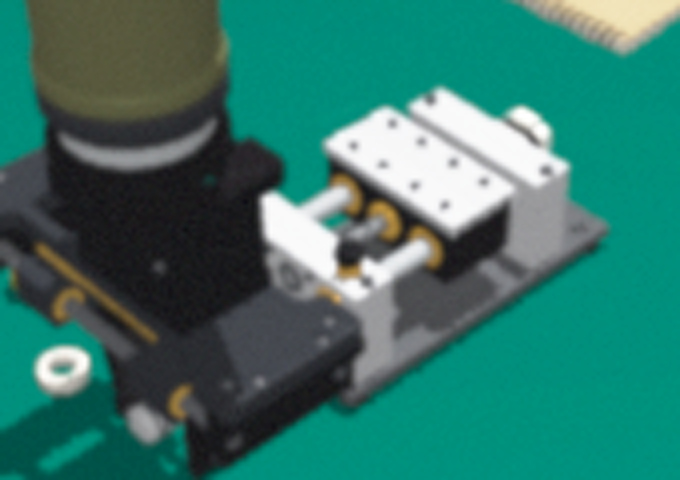

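>>> {"api": "servo_tool", "payload": {"dp": [[0, 0, 0], [0, 0, 0], [0, 0, 0], [0, 0, 0], [0, 0, 0]], "yaw": [0, 0, 0, 0, 0], "fingers": 0.0, "grip_force": 22}}

```text
time: 16.1
position: [0.5862, -0.1923, 0.0366]
tool_rot: [1.068, 1.293, -1.068]
ft_force: [-0.1, -0.1, 0.0]
grip_width: 0.198
```

>>> {"api": "servo_tool", "payload": {"dp": [[0, 0, 0], [0, 0, 0], [0, 0, 0.02], [0, 0, 0.05], [0, 0, 0.08]], "yaw": [0, 0, 0, 0, 0]}}

```text
time: 16.6
position: [0.5867, -0.1947, 0.0363]
tool_rot: [1.068, 1.295, -1.067]
ft_force: [-1.3, 3.0, 0.3]
grip_width: 0.199
```

```bash
python3 -c "
from h import *
st()"
```

```text
t 16.60 a -98.3 b 0.5 z 36.3 | Fd -3.2 Fn -0.7 Fz 0.3 | M [ 0.49  0.08 -0.02] g 0.199
```

>>> {"api": "servo_tool", "payload": {"dp": [[0, 0, 0.1], [0, 0, 0.1], [0, 0, 0.1], [0, 0, 0.1], [0, 0, 0.1]], "yaw": [0, 0, 0, 0, 0]}}

```text
time: 17.1
position: [0.5893, -0.2085, 0.0366]
tool_rot: [1.068, 1.293, -1.068]
ft_force: [-1.0, 3.3, -0.1]
grip_width: 0.198
```

```bash
python3 -c "
from h import *
st()"
```

```text
t 17.10 a -84.3 b 0.5 z 36.6 | Fd -3.5 Fn -0.3 Fz -0.1 | M [0.61 0.03 0.02] g 0.198
```

>>> {"api": "servo_tool", "payload": {"dp": [[0, 0, 0.1], [0, 0, 0.1], [0, 0, 0.1], [0, 0, 0.1], [0, 0, 0.1]], "yaw": [0, 0, 0, 0, 0]}}

```text
time: 17.6
position: [0.5916, -0.2208, 0.0366]
tool_rot: [1.068, 1.293, -1.068]
ft_force: [-1.5, 2.3, 1.7]
grip_width: 0.199
```

```bash
python3 -c "
from h import *
st()"
```

```text
t 17.60 a -71.8 b 0.4 z 36.6 | Fd -2.5 Fn -1.0 Fz 1.7 | M [ 0.64  0.13 -0.02] g 0.199
```

>>> {"api": "servo_tool", "payload": {"dp": [[0, 0, 0.1], [0, 0, 0.1], [0, 0, 0.1], [0, 0, 0.1], [0, 0, 0.1]], "yaw": [0, 0, 0, 0, 0]}}

```text
time: 18.1
position: [0.5939, -0.233, 0.0366]
tool_rot: [1.068, 1.293, -1.068]
ft_force: [-2.1, 3.6, 1.9]
grip_width: 0.199
```

```bash
python3 -c "
from h import *
st()
snap('scene','scene6.png')
a=cv2.imread('pics/scene6.png')[120:240,220:390]
cv2.imwrite('pics/s6a.png',cv2.resize(a,None,fx=4,fy=4,interpolation=2))"
```

```text
t 18.10 a -59.4 b 0.4 z 36.6 | Fd -3.9 Fn -1.4 Fz 1.9 | M [ 0.74  0.25 -0.  ] g 0.199
```

View pics/s6a.png

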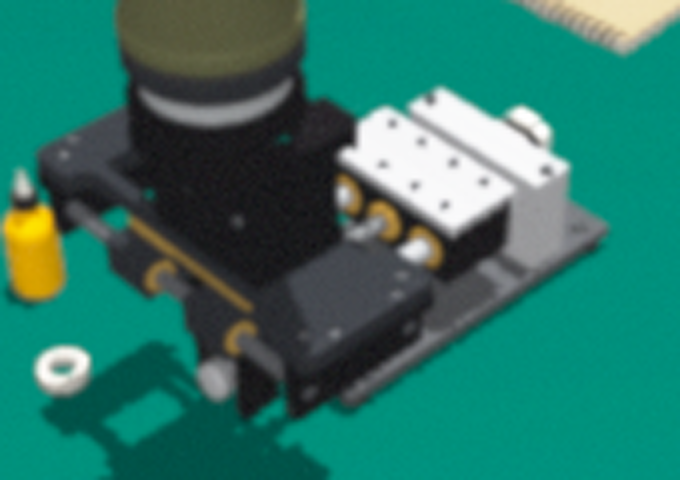

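>>> {"api": "servo_tool", "payload": {"dp": [[-0.01, -0.005, 0.1], [-0.01, -0.005, 0.1], [0, 0, 0.1], [0, 0, 0.1], [0, 0, 0.1]], "yaw": [0, 0, 0, 0, 0]}}

```text
time: 18.65
position: [0.5962, -0.2453, 0.0371]
tool_rot: [1.068, 1.293, -1.068]
ft_force: [-1.3, 4.3, 2.0]
grip_width: 0.196
```

```bash
python3 -c "
from h import *
st()"
```

```text
t 18.65 a -46.9 b 0.3 z 37.1 | Fd -4.5 Fn -0.5 Fz 2.0 | M [ 0.68  0.07 -0.03] g 0.196
```

>>> {"api": "servo_tool", "payload": {"dp": [[0, 0, 0.08], [0, 0, 0.08], [0, 0, 0.08], [0, 0, 0.08], [0, 0, 0.08]], "yaw": [0, 0, 0, 0, 0]}}

```text
time: 19.15
position: [0.598, -0.2552, 0.0371]
tool_rot: [1.068, 1.293, -1.068]
ft_force: [-0.9, 2.4, 1.6]
grip_width: 0.194
```

```bash
python3 -c "
from h import *
st()"
```

```text
t 19.15 a -36.8 b 0.3 z 37.1 | Fd -2.5 Fn -0.4 Fz 1.6 | M [ 0.59  0.1  -0.03] g 0.194
```

>>> {"api": "servo_tool", "payload": {"dp": [[0, 0, 0.08], [0, 0, 0.08], [0, 0, 0.08], [0, 0, 0.08], [0, 0, 0.06]], "yaw": [0, 0, 0, 0, 0]}}

```text
time: 19.65
position: [0.5997, -0.2644, 0.0371]
tool_rot: [1.068, 1.293, -1.068]
ft_force: [-1.2, 3.5, 2.3]
grip_width: 0.195
```

```bash
python3 -c "
from h import *
st()
snap('wrist','w10.png')"
```

```text
t 19.65 a -27.5 b 0.2 z 37.1 | Fd -3.7 Fn -0.5 Fz 2.3 | M [ 0.71  0.16 -0.04] g 0.195
```

View pics/w10.png

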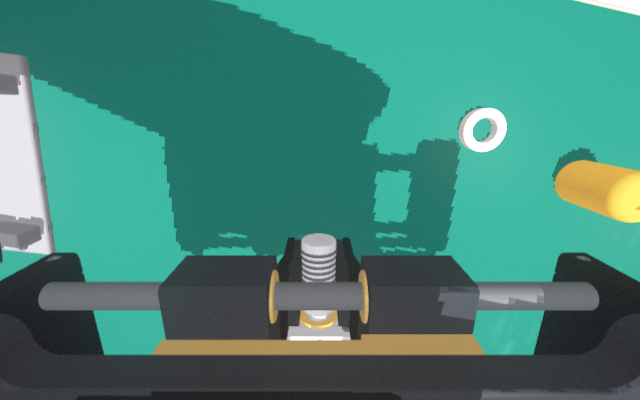

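>>> {"api": "servo_tool", "payload": {"dp": [[0, 0, 0.04], [0, 0, 0.04], [0, 0, 0.04], [0, 0, 0.04], [0, 0, 0.04]], "yaw": [0, 0, 0, 0, 0]}}

```text
time: 20.2
position: [0.6007, -0.2695, 0.0372]
tool_rot: [1.068, 1.293, -1.068]
ft_force: [-1.8, 3.2, 4.0]
grip_width: 0.195
```

```bash
python3 -c "
from h import *
st()"
```

```text
t 20.20 a -22.3 b 0.2 z 37.2 | Fd -3.5 Fn -1.2 Fz 4.0 | M [ 0.63  0.21 -0.04] g 0.195
```

>>> {"api": "servo_tool", "payload": {"dp": [[-0.01, 0, 0.02], [-0.01, 0, 0.02], [0, 0, 0.02], [0, 0, 0.02], [0, 0, 0]], "yaw": [0, 0, 0, 0, 0]}}

```text
time: 20.7
position: [0.6007, -0.2695, 0.0373]
tool_rot: [1.068, 1.296, -1.067]
ft_force: [-2.3, 4.7, 3.4]
grip_width: 0.199
```

```bash
python3 -c "
from h import *
st()"
```

```text
t 20.70 a -22.2 b 0.2 z 37.3 | Fd -5.0 Fn -1.4 Fz 3.4 | M [ 1.02  0.48 -0.03] g 0.199
```

```bash
python3 -c "
from h import *
st()
im,d=snap('wrist','w11.png'); st()
cv2.imwrite('pics/w11a.png',cv2.resize(im[225:355,260:380,::-1],None,fx=5,fy=4.5,interpolation=2))
P=cloud('wrist',d)
for v in (300,305,310,315,318,321,324,327,330,333,336): print(v,[(round((p[:2]-MOUTH)@dd*1e3,1),round(p[2]*1e3,1)) for p in P[v,306:334:6]])
"
```

```text
t 20.70 a -22.2 b 0.2 z 37.3 | Fd -5.0 Fn -1.4 Fz 3.4 | M [ 1.02  0.48 -0.03] g 0.199
t 20.75 a -22.3 b 0.2 z 37.3 | Fd -6.6 Fn -1.2 Fz 3.5 | M [ 1.03  0.49 -0.05] g 0.198
300 [(np.float64(-52.0), np.float64(125.8)), (np.float64(-51.8), np.float64(125.6)), (np.float64(-52.0), np.float64(125.8)), (np.float64(-51.8), np.float64(125.6)), (np.float64(-51.1), np.float64(124.5))]
305 [(np.float64(-49.9), np.float64(125.1)), (np.float64(-50.6), np.float64(126.2)), (np.float64(-49.8), np.float64(125.0)), (np.float64(-50.3), np.float64(125.7)), (np.float64(-50.1), np.float64(125.4))]
310 [(np.float64(-2.0), np.float64(62.0)), (np.float64(-3.1), np.float64(63.6)), (np.float64(-3.9), np.float64(64.7)), (np.float64(-3.7), np.float64(64.4)), (np.float64(-2.0), np.float64(62.0))]
315 [(np.float64(-0.9), np.float64(64.8)), (np.float64(-1.3), np.float64(65.3)), (np.float64(-2.1), np.float64(66.3)), (np.float64(-1.8), np.float64(65.9)), (np.float64(-0.9), np.float64(64.7))]
318 [(np.float64(0.6), np.float64(65.2)), (np.float64(-0.3), np.float64(66.3)), (np.float64(-1.4), np.float64(67.8)), (np.float6
[... 509 characters left out ...]
np.float64(72.4)), (np.float64(0.2), np.float64(72.6)), (np.float64(-0.0), np.float64(72.8)), (np.float64(1.0), np.float64(71.5))]
330 [(np.float64(1.4), np.float64(73.3)), (np.float64(2.4), np.float64(72.0)), (np.float64(2.1), np.float64(72.4)), (np.float64(1.6), np.float64(73.0)), (np.float64(1.9), np.float64(72.6))]
333 [(np.float64(4.2), np.float64(72.0)), (np.float64(4.0), np.float64(72.2)), (np.float64(4.9), np.float64(71.2)), (np.float64(3.8), np.float64(72.4)), (np.float64(2.6), np.float64(73.9))]
336 [(np.float64(5.1), np.float64(73.1)), (np.float64(5.3), np.float64(72.8)), (np.float64(5.6), np.float64(72.5)), (np.float64(6.5), np.float64(71.4)), (np.float64(5.4), np.float64(72.7))]
```

View pics/w11a.png

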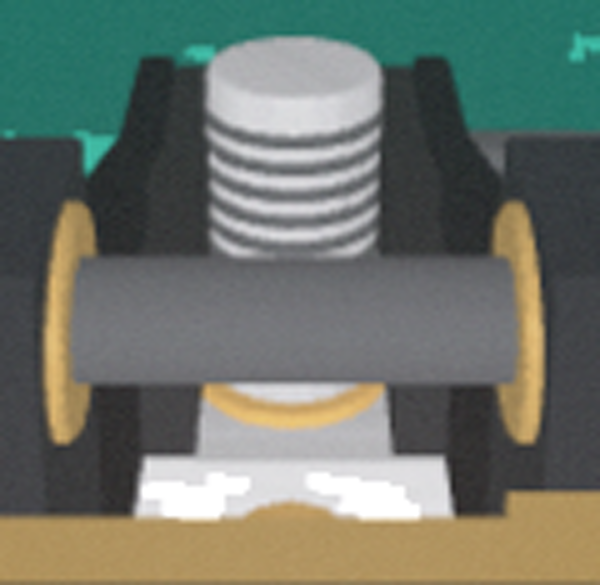

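>>> {"api": "servo_tool", "payload": {"dp": [[0, 0, 0.02], [0, 0, 0.02], [0, 0, 0.02], [0, 0, 0], [0, 0, 0]], "yaw": [0, 0, 0, 0, 0]}}

```text
time: 21.25
position: [0.6007, -0.2695, 0.0373]
tool_rot: [1.069, 1.298, -1.066]
ft_force: [-4.1, 6.6, 4.0]
grip_width: 0.198
```

```bash
python3 -c "
from h import *
st()"
```

```text
t 21.25 a -22.3 b 0.2 z 37.3 | Fd -7.2 Fn -2.8 Fz 4.0 | M [ 1.5   0.71 -0.06] g 0.198
```

>>> {"api": "servo_tool", "payload": {"dp": [[0, 0, 0.04], [0, 0, 0.04], [0, 0, 0.02], [0, 0, 0], [0, 0, 0]], "yaw": [0, 0, 0, 0, 0]}}

```text
time: 21.75
position: [0.6007, -0.2695, 0.0371]
tool_rot: [1.069, 1.302, -1.065]
ft_force: [-5.9, 10.3, 8.2]
grip_width: 0.204
```

```bash
python3 -c "
from h import *
st()
snap('scene','scene7.png');snap('top','top7.png')
a=cv2.imread('pics/scene7.png')[120:240,220:390]
cv2.imwrite('pics/s7a.png',cv2.resize(a,None,fx=4,fy=4,interpolation=2))"
```

```text
t 21.75 a -22.3 b 0.2 z 37.1 | Fd -11.2 Fn -3.8 Fz 8.2 | M [ 2.29  1.18 -0.04] g 0.204
```

View pics/s7a.png

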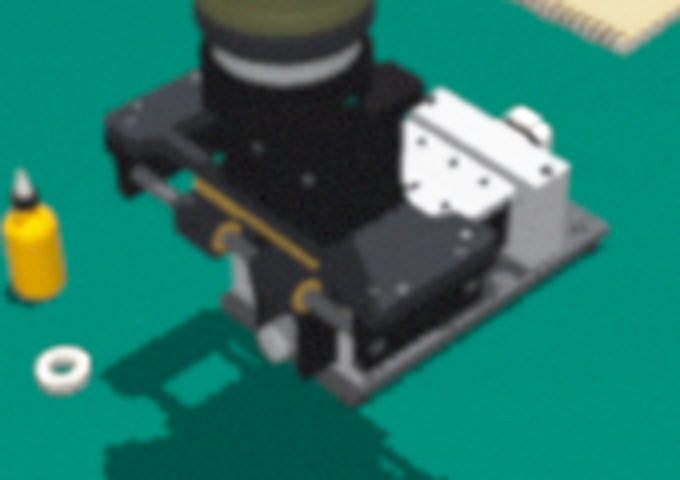

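>>> {"api": "servo_tool", "payload": {"dp": [[0, 0, -0.08], [0, 0, -0.08], [0, 0, -0.04], [0, 0, 0], [0, 0, 0]], "yaw": [0, 0, 0, 0, 0]}}

```text
time: 22.35
position: [0.6007, -0.2695, 0.0373]
tool_rot: [1.069, 1.294, -1.068]
ft_force: [-2.5, 5.2, 3.5]
grip_width: 0.204
```

```bash
python3 -c "
from h import *
st()"
```

```text
t 22.35 a -22.2 b 0.2 z 37.3 | Fd -5.5 Fn -1.4 Fz 3.5 | M [ 1.03  0.34 -0.06] g 0.204
```

Now release and step back along the head (still straddling) to look.

>>> {"api": "servo_tool", "payload": {"dp": [[0, 0, 0], [0, 0, 0], [0, 0, 0], [0, 0, 0], [0, 0, 0]], "yaw": [0, 0, 0, 0, 0], "fingers": 0.5}}

```text
time: 22.85
position: [0.6009, -0.2707, 0.0375]
tool_rot: [1.068, 1.292, -1.069]
ft_force: [0.4, 0.5, 0.4]
grip_width: 0.484
```

>>> {"api": "servo_tool", "payload": {"dp": [[0, 0, -0.6], [0, 0, -1], [0, 0, -1], [0, 0, -0.8], [-0.6, 0, 0]], "yaw": [0, 0, 0, 0, 0]}}

```text
time: 23.35
position: [0.5829, -0.1813, 0.0511]
tool_rot: [1.064, 1.301, -1.065]
ft_force: [0.2, 0.7, 0.7]
grip_width: 0.499
```

>>> {"api": "servo_tool", "payload": {"dp": [[-0.9, 0, 0], [-1, 0, 0], [-1, 0, 0], [-0.8, 0, 0.4], [-0.3, 0, 0.8]], "yaw": [0, 0, 0, 0, 0]}}

```text
time: 23.85
position: [0.5925, -0.2158, 0.157]
tool_rot: [1.067, 1.288, -1.064]
ft_force: [0.9, -0.4, -0.5]
grip_width: 0.501
```

>>> {"api": "servo_tool", "payload": {"dp": [[0, 0, 1], [0, 0, 1], [0, 0, 0.6], [0, 0, 0], [0, 0, 0]], "yaw": [0, 0, 0, 0, 0]}}

```text
time: 24.35
position: [0.6028, -0.2792, 0.1527]
tool_rot: [1.069, 1.294, -1.068]
ft_force: [0.3, 0.4, -0.3]
grip_width: 0.499
```

```bash
python3 -c "
from h import *
import time
st()
im,d=snap('wrist','w12.png'); P=cloud('wrist',d); np.save('pics/w12P.npy',P)
A=(P[...,:2]-MOUTH)@dd*1e3
B=(P[...,:2]-MOUTH)@nn*1e3
Z=P[...,2]*1e3
k=(np.abs(B)<3)&(Z>45)&(A>-60)&(A<0)
print('head top z',np.percentile(Z[k],90))
k=(abs(B)<7)&(A>2)&(A<24)&(Z>78); print('knob top',np.percentile(Z[k],[50,80,95]),k.sum())
k=(B>20)&(B<70)&(A>4)&(A<20)&(Z>60); print('supp top',np.median(Z[k]))
cv2.imwrite('pics/w12v.png',im[:,:,::-1])
snap('scene','scene8.png'); a=cv2.imread('pics/scene8.png')[130:230,250:385]
cv2.imwrite('pics/s8a.png',cv2.resize(a,None,fx=5,fy=5,interpolation=2))
z=np.load('pics/scene8.npz')['d']
for f in ('scene0','scene8'):
    Q=cloud('scene',np.load('pics/'+f+'.npz')['d']); A=(Q[...,:2]-MOUTH)@dd*1e3; B=(Q[...,:2]-MOUTH)@nn*1e3; k=(abs(B)<9)&(A>0)&(A<24)&(Q[...,2]>.078); print(f,k.sum(),np.percentile(Q[...,2][k],[50,90,98]))
"
```

```text
t 24.35 a -12.3 b 0.4 z 152.7 | Fd -0.4 Fn 0.4 Fz -0.3 | M [-0.01 -0.15  0.02] g 0.499
head top z 265.19633723503347
knob top [86.55433953 87.15243973 87.69708788] 281
supp top 72.33652389276635
scene0 47 [0.0858352  0.08757088 0.08839151]
scene8 49 [0.08641007 0.08869762 0.09775972]
```

View pics/w12v.png

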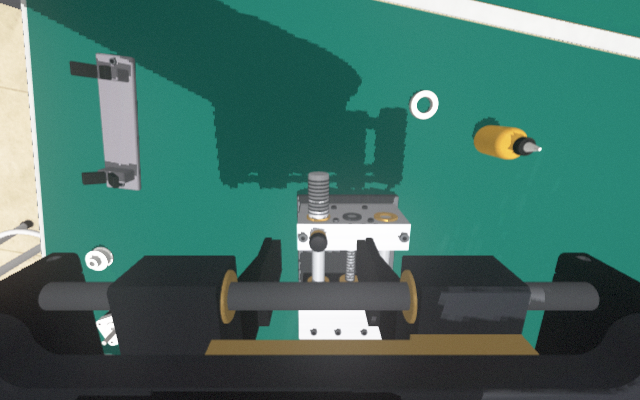

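View pics/s8a.png

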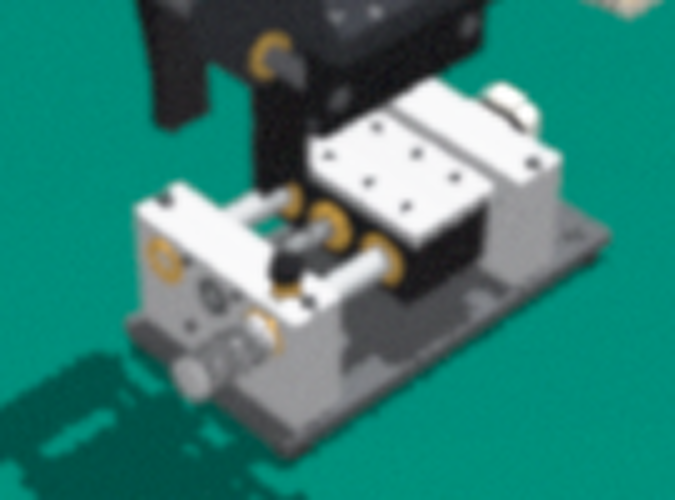

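```bash
python3 -c "
from h import *
for f in('w2P','w12P'):
    P=np.load('pics/'+f+'.npy'); A=(P[...,:2]-MOUTH)@dd*1e3;B=(P[...,:2]-MOUTH)@nn*1e3;Z=P[...,2]*1e3
    k=(abs(B)<7)&(A>2)&(A<24)&(Z>78)&(Z<100); print(f,'knob',np.percentile(Z[k],[20,50,80]),k.sum(), end=' ')
    k=(B>20)&(B<70)&(A>4)&(A<20)&(Z>60)&(Z<80); print('supp top',np.median(Z[k]), 'face a',end=' ')
    k=(B>-15)&(B<70)&(abs(B)>11)&(Z>48)&(Z<66)&(abs(A)<6); print(np.median(A[k]))
k=(abs(B)<3)&(Z>45)&(A>-60)&(A<3)&(Z<80)
for lo in range(-54,4,3):
    q=k&(A>=lo)&(A<lo+3)
    if q.sum(): print(lo+1.5,q.sum(),round(np.percentile(Z[q],80),1))
im=np.load('pics/w12.npz')['im']; cv2.imwrite('pics/w12a.png',cv2.resize(im[160:260,285:420,::-1],None,fx=5.9,fy=5.9,interpolation=2))
"
```

```text
w2P knob [85.88159293 86.85302841 87.44963768] 267 supp top 72.60316675147105 face a 0.0002903122713242217
w12P knob [85.55985057 86.55433953 87.15243973] 281 supp top 72.33652389276635 face a -1.588321023055477
-40.5 42 64.6
-37.5 26 65.3
-34.5 23 65.0
-31.5 27 65.6
-28.5 22 65.6
-25.5 23 65.4
-22.5 26 65.2
-19.5 21 65.2
-16.5 24 65.4
-13.5 24 65.1
-10.5 23 65.3
-7.5 24 65.3
-4.5 22 65.3
-1.5 45 71.3
1.5 23 72.8
```

View pics/w12a.png

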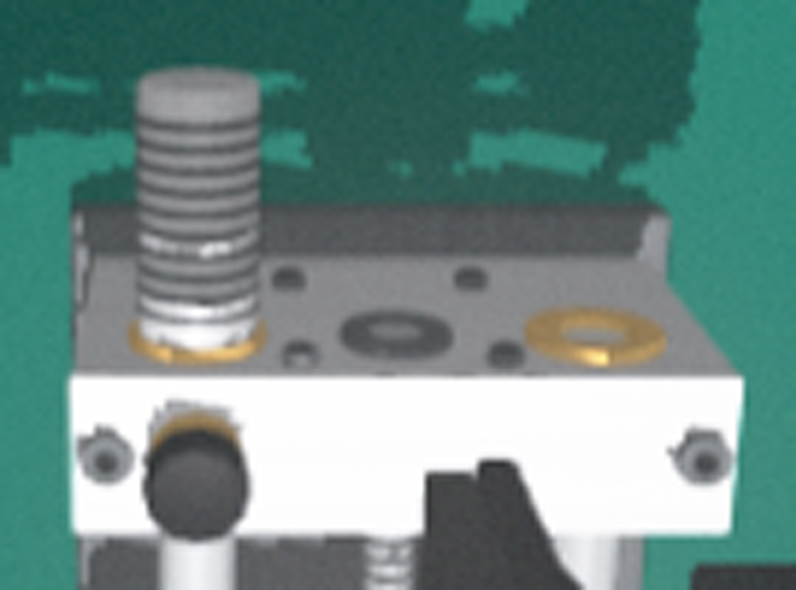

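>>> {"api": "servo_tool", "payload": {"dp": [[-0.5, 0, -0.5], [-0.8, 0, -0.8], [-0.8, 0, -0.8], [-0.4, 0, -0.4], [0, 0, 0]], "yaw": [0, 0, 0, 0, 0]}}

```text
time: 24.95
position: [0.5923, -0.2155, 0.218]
tool_rot: [1.065, 1.291, -1.063]
ft_force: [-0.7, -0.5, 0.9]
grip_width: 0.502
```

>>> {"api": "servo_tool", "payload": {"dp": [[0, 0, 0], [0, 0, 0], [0, 0, 0], [0, 0, 0], [0, 0, 0]], "yaw": [0, 0, 0, 0, 0]}}

```text
time: 25.45
position: [0.5907, -0.219, 0.2144]
tool_rot: [1.069, 1.294, -1.069]
ft_force: [0.9, -0.7, -0.3]
grip_width: 0.498
```

```bash
python3 -c "
from h import *
st()
im,d=snap('top','top9.png')
cv2.imwrite('pics/t9a.png',cv2.resize(im[120:300,240:420,::-1],None,fx=3.3,fy=3.3,interpolation=2))
for f in ('top0','top9'):
    Q=cloud('top',np.load('pics/'+f+'.npz')['d']); A=(Q[...,:2]-MOUTH)@dd*1e3; B=(Q[...,:2]-MOUTH)@nn*1e3; k=(abs(B)<8)&(A>0)&(A<24)&(Q[...,2]>.078)&(Q[...,2]<.1); print(f,k.sum(),np.percentile(Q[...,2][k],[50,90]) if k.sum() else '')
"
```

```text
t 25.45 a -73.7 b -0.1 z 214.4 | Fd 0.9 Fn 0.7 Fz -0.3 | M [-0.01 -0.14 -0.  ] g 0.498
top0 34 [0.08594781 0.08826346]
top9 32 [0.0863555  0.08767935]
```

View pics/t9a.png

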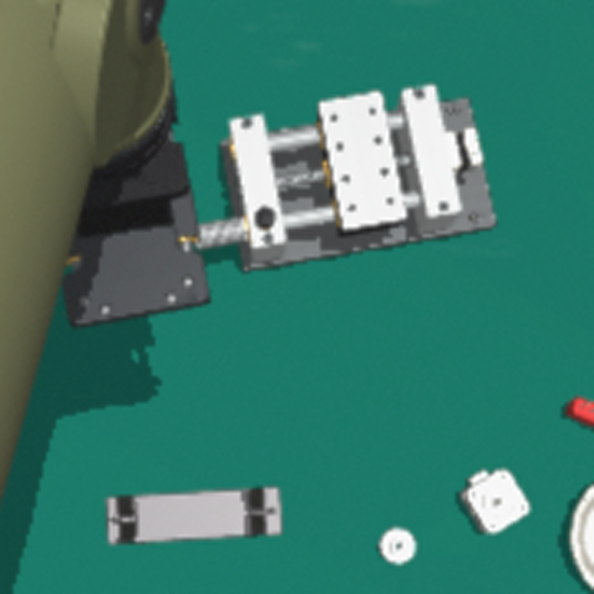

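The rod runs through all three blocks with its head against the front support. The knob is back at its "down" height, and the other parts have not moved.

```bash
python3 -c "
from bench import ctrl
print(ctrl.close_job())"
```

```text
the job is handed in; nothing more can be done
None
```

The guide rod is back in, pushed home against the front support, and the job is handed in at about 25.5 s.

**What I did:** I took the rod from its rest by the middle, lined it up with the bore and started it about 70 mm in, until the nose was in the carriage. Then I let go, took it again by the knurled head and pushed it to a hard stop. I released it and moved the hand clear.

**Forces:** Pushing it in took about 2–5 N. At the stop I pressed up to about 11 N along the rod to check it was seated. About 8 N of upward force came with that, so the total was near 14 N, still under the 15 N limit.

**Last checks:**
- **Shoulder:** the head's end lies about 40.4 mm in front of the support face, against a head length of 40 mm. It is seated to within the camera's error.
- **Plunger:** the knob stands 14.2 mm above the support, the same as before the rod went in, so it has dropped into the groove. The top camera agrees to within 0.5 mm. I read this from the knob only, since the plunger itself cannot be seen directly.
- **Surroundings:** the other parts I could see in the last pictures, including the motor and the pulley, looked undisturbed. The hand was about 20 cm above the bench and touching nothing.

**One small disagreement:** the hand stopped about 1.4 mm earlier than my first estimate of the bore mouth predicted. In the later wrist picture the support face itself measured 1.6 mm nearer, which accounts for it.

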